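Weigh a raw casting on the hanging spring balance

TASK

Weigh the casting with the eye on top: hang it by its eye on the hook of the spring balance, easing it down until the spring carries all of its weight before you let go, so that it does not bob, and leave it hanging untouched for a few seconds until it and the pointer are quite still. Then take it off the hook without wrenching the balance, and stand it upright in the empty bay of the wooden tray; leave the other things where they are.

Things in the scene. Friction and masses are not known exactly. Their poses are not given: they have to be found in the camera images.
- casting_mid (a point): The casting to weigh: raw light-alloy pedestal weight, 163 mm tall, upright at the start. This point is on its axis, 81.5 mm above its underside; z runs up its axis. Round foot 64 mm diameter, 28 mm high; round stem 30 mm diameter, from 36 to 125 mm above the underside (grip it here, low enough to clear the eye); on top a cast-on eye. Centre of mass about 45 mm up. Mass unknown, 0.2 to 0.75 kg (may be cored inside)
- casting_eye (a point): Underside of the top bar of the casting's eye, on its axis 155 mm above the casting's underside: it rests in the hook. The eye is an upright loop of 8 mm round bar in the casting's xz plane, 34 mm wide overall; its hole runs along the casting's y (same either way round), 18 mm wide, 30 mm high, 125 to 155 mm above the underside
- casting: The same casting as a body; origin at the centre of its underside, axes as casting_mid
- hook_seat (a point): Upper side of the hook's wire at its lowest point, where the eye comes to rest; moves with the hook; z up, about 0.263 m above the bench unloaded. The hook (6 mm round steel wire) lies in this frame's yz plane and opens to this frame's +y: its rounded tip ends 22 mm to +y, 11 mm higher than the seat. An eye enters from +y, moving to -y, hole along y
- hook: The hook as a body (40 g), origin on the wire's centre line 3 mm below hook_seat, same axes. Its back curves out to -y (23 mm, 30 mm above the seat) and returns to a straight shank on the z axis, from 53 mm above the seat up to the balance
- scale_pull (a joint): Pull-out of the spring balance in m: 0 unloaded, grows as the hook is pulled down, end stop at 0.080. Spring about 120 N per m after a 0.25 N preload; it moves the pointer in the slot of the tube. Balance tube 37 mm diameter, 150 mm long, lower end 82 mm above the unloaded seat; it hangs on a swivel 267 mm above the seat and can swing a little every way
- stand: Fixed gallows stand, origin on the bench straight below the hook, same axes as the hook. 25 mm square upright 140 mm to +x of the hook, arm from it to above the balance 0.55 m up; 12 mm thick base plate from -60 to 170 mm in x and -80 to 80 mm in y. Open on its -x side and both y sides: a gripper leaning about 45 degrees, coming from the -x side, stays clear of the balance above the hook
- tray_bay (a point): Centre of the floor of the empty bay of the wooden tray, 10 mm above the bench. Bay 106 mm (x) by 92 mm (y) inside, walls 12 mm thick and 22 mm high above its floor. The other bay, 104 mm to +y, holds the pulley. The tray is fixed to the bench
- pulley: Bystander: squat pulley casting, 68 mm diameter, 34 mm high, in the tray's other bay; origin at the centre of its underside
- trowel: Bystander: small pointed moulding trowel with wooden handle lying on the bench, 222 mm long along its x; origin at the blade's heel, underside
- hammer: Bystander: hammer with wooden handle lying on the bench, 250 mm long along its x
There are look-alikes about, which are no part of the job. There is more than one size of the casting; the job needs the largest.

How it is judged (in metres and radians):
On the way, in this order (a step that is already met when the one before it is completed fails the run):
1. the casting hangs from the hook by its eye, let go, and hangs still for a second (contact force between casting and hook above 1 N and contact force between each of the arm, the fingers and casting below 0.05 N and distance between casting_eye and hook_seat below 0.015 m and height (world z) of casting above 0.02 m and linear speed of casting below 0.025 m/s and velocity of joint scale_pull between -0.01 and 0.01 m/s), for 1 s.
2. the casting is taken off the hook and the balance is back at zero (distance between casting_eye and hook_seat above 0.04 m and contact force between casting and hook below 0.05 N and value of joint scale_pull below 0.004 m), for 0.1 s.
At the end, for the whole second after the job is handed in: The casting stands upright (within 0.08 rad) on the floor of the tray's empty bay (axis within 35 mm of the bay's centre, underside within 4 mm of its floor), at rest and released, and the empty balance is back at zero (within 4 mm) (horizontal distance between casting_mid and tray_bay below 0.035 m and angle between casting's own z axis and vertical below 0.08 rad and z of casting in the frame of tray_bay below 0.004 m and linear speed of casting below 0.02 m/s and value of joint scale_pull below 0.004 m); the robot touches nothing.
It fails at once if the spring bobs when the casting is let go: the hook moves faster than 0.065 m/s up or down while no finger touches the casting that hangs on it (contact force between the fingers and casting below 0.05 N and contact force between casting and hook above 0.3 N and (velocity of joint scale_pull above 0.065 m/s or velocity of joint scale_pull below -0.065 m/s)).
It fails at once if the hook is wrenched: more than 14 N between casting and hook (contact force between casting and hook above 14 N).
It fails at once if the balance is pulled to its end stop (value of joint scale_pull above 0.077 m).
It fails at once if the casting is dropped (falls faster than 0.3 m/s with no finger on it) (contact force between the fingers and casting below 0.05 N and linear speed of casting above 0.3 m/s).
It fails at once if a bystander is moved more than 30 mm (distance of any of pulley, hammer, trowel from where it was at the start of the episode above 0.03 m).
It also fails if it takes over 72 s, if anything falls off the work surface, if the arm or the gripper's body presses on something with over 40 N, if the wrist force passes 120 N, or if a joint passes its speed limit or range.

ROBOT

A 6-joint arm with a two-finger parallel gripper is mounted at the origin on the work surface. World frame = base frame: x ahead of the robot, y to its left, z up, the work surface at z = 0. Lengths are in mm, angles in rad, forces in N, time in s.
With the tool pointing down it reaches from about 350 to 775 mm from the base axis. Payload 7.3 kg.
Tool frame: the origin (TCP) lies at the very end of the fingers, on their centre line; the grasp point (between the pads) lies 19 mm behind it; x points along the fingers, z is the direction in which the jaws open and shut, and the axes are right-handed (so a half turn about x gives the same grasp; the last joint's range is limited). The gripper opens to 92 mm and grips with 3 to 60 N. Pads are 19 mm wide; open, the fingers measure 130 mm over their backs; the gripper's body (75 mm by 190 mm) begins 47 mm behind the grasp point.
Start: joints at [-1.405, 0.342, 1.524, -0, 1.275, -0.146], TCP at [161.078, -499.699, 226.741] pointing down, gripper open.
Joint ranges: [-2.53, 2.53], [-0.77, 2.02], [0.04, 2.7], [-1, 4.14], [0.28, 2.66], [-3.11, 3.11]. Speed limits (rad/s): [2.57, 2.57, 3.14, 3.14, 3.14, 3.14].

INTERFACE

Orientations are given as [roll, pitch, yaw] about the fixed x, y, z axes, in that order (R = Rz(yaw) Ry(pitch) Rx(roll)).
In Python, from plant import * gives the robot as it stands.
- The arm moves only by the shell command python3 -m creep 'ROWS'. ROWS is JSON, a list of rows, each an object of numbers: "tx", "ty", "tz": the shift along the tool's x, y, z in cm; "wx", "wy", "wz": the turn, a rotation vector about the tool's x, y, z in rad; "gripper": the closure, from -1 (fully open) to 1 (shut). A call has 1 to 8 rows; each row is the pose to reach, as a shift and turn from the pose commanded when the call began, along the tool's axes at that moment; what a row does not reach only later rows make up. A row lasts 1/12 s, in which the tool goes at most 41.7 mm and 7.16 degrees, less where a joint would pass 70% of its speed; a pose out of reach is approached as far as the arm can. A call with a gripper value outside its range is refused whole. The fingers move at their own pace and stop on an object; the grip force is fixed at half the most. Time passes only in rows, so rows that repeat a pose let the fingers close. It gives the time, the measured TCP pose, the force and the opening at its end, in the units of the state.
- get_obs(): the state, without advancing time (a new reading comes with each control period).
- capture(name): name is "side" or "top"; returns a dict with "frame" (384x512x3 uint8, red, green, blue), "z_map" (384x512 float32, mm along the optical axis (not along the pixel's ray), 0 where there is no reading), "vertical_fov" (degrees; the focal length in pixels is half the picture's height over the tangent of half this angle, whatever the lens; pixels are square), "cx", "cy" (the principal point, pixels), "xyz" and "rotation" of the camera in the world. Camera axes: x right, y down, z forward; pixel columns grow to the right and rows downward; lengths in mm; the calibration is good to about 2 mm. A picture is of the moment at which its call begins.
- close_job(): hands the job in, once; it reports no verdict.
The state is a dict: "time": time; "joint_positions": joint angles; "dq": joint speeds; "tau": joint torques, N m; "tool_pos": TCP position; "tcp_rot": TCP orientation; "contact_force": force on the tool from outside, world axes, zero at the start; "moment": the same for the moment, N m; "grip_width": finger opening in mm.
Only numpy, scipy, OpenCV 4.12 (cv2) and the standard library are available. Lean on these libraries where they do the work, as an engineer would, in place of code of your own. Each camera call takes 0.05 s, during which the arm holds its last target.

## Working session

There is one attempt and no reset: what is moved stays moved. The work goes in short steps, Python scripts to look and compute and a shell command to move; the robot and the scene stay as the last step left them, time stands still between calls to the robot, and variables do not carry over. Pictures are saved under pics/ and viewed, and the job is handed in when it is done.

```bash
ls; mkdir -p pics
cat > h.py <<'E'
from plant import *
import numpy as np, cv2
from scipy.spatial.transform import Rotation as R
def cap(n,save=None):
    c=capture(n)
    if save: cv2.imwrite('pics/'+save,c['frame'][:,:,::-1])
    return c
def world(c):
    z=c['z_map'];h,w=z.shape
    f=h/2/np.tan(np.radians(c['vertical_fov'])/2)
    u,v=np.meshgrid(np.arange(w),np.arange(h))
    P=np.stack([(u-c['cx'])/f*z,(v-c['cy'])/f*z,z],-1)
    return P@np.array(rot(c)).T+np.array(c['xyz'])
def rot(c):
    r=np.array(c['rotation'])
    return r if r.shape==(3,3) else R.from_euler('xyz',r).as_matrix()
E
python3 - <<'E'
from h import *
for n in('side','top'):
    c=cap(n,n+'0.png'); np.savez('/tmp/'+n+'0.npz',**c)
    print({k:v for k,v in c.items() if k not in('frame','z_map')})
print(get_obs())
E
```

```text
pics
{'vertical_fov': 46.737491794683734, 'cx': 251.9585325755903, 'cy': 196.39855375784646, 'xyz': array([  476.17779883, -1020.49543517,  1035.11897707]), 'rotation': array([-2.27039976,  0.00397476, -0.10753603])}
{'vertical_fov': 51.74505636556721, 'cx': 261.4992804293155, 'cy': 193.52489448729605, 'xyz': array([ 363.828373  ,  -34.9410287 , 1376.71542996]), 'rotation': array([-2.97852244,  0.00782177, -1.59741563])}
{'time': 0.1, 'joint_positions': array([-1.40497279e+00,  3.42627423e-01,  1.52491401e+00, -9.16724990e-06,
        1.27539951e+00, -1.46028625e-01]), 'dq': array([ 5.77118829e-05, -2.58277956e-03, -4.45306652e-05,  1.43262403e-03,
        1.11237609e-03, -9.68202276e-05]), 'tau': array([ 1.53541940e-03, -4.32005882e+01, -2.44693869e+01,  7.20076030e-02,
        5.26431471e-02, -4.73461262e-05]), 'tool_pos': array([ 161.02563296, -499.31711968,  226.1303718 ]), 'tcp_rot': array([3.00206594, 1.56944801, 1.74312445]), 'contact_force': array([ 0.06729727, -0.3531124 ,  0.08831501]), 'moment': array([ 0.00869188, -0.04296648, -0.02448107]), 'grip_width': 91.55531336768642}
```

View pics/side0.png

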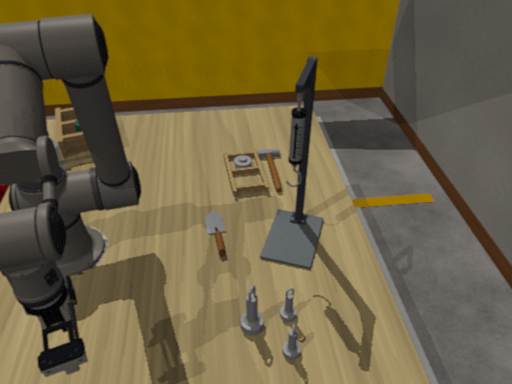

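View pics/top0.png

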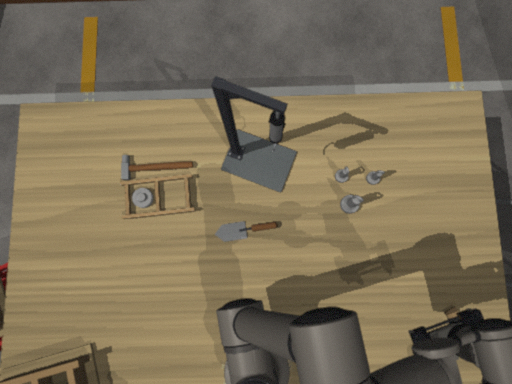

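Three look-alikes are visible. In the side view they are at (252,322), (289,312) and (292,350); in the top view at (350,204), (342,174) and (374,177). The one at side (252,322) / top (350,204) looks largest. The empty tray bay is at top ≈(174,194), and the stand is at top ≈(260,160). I'll check heights and crop.

```bash
cat > a.py <<'E'
from h import *
S=dict(np.load('/tmp/side0.npz'));T=dict(np.load('/tmp/top0.npz'))
W=world(S);V=world(T)
def crop(c,x0,x1,y0,y1,k,name):
    cv2.imwrite('pics/'+name,cv2.resize(c['frame'][y0:y1,x0:x1,::-1],None,fx=k,fy=k,interpolation=cv2.INTER_CUBIC))
crop(S,220,340,270,370,5,'c_side.png'); crop(S,250,340,50,280,3,'s_side.png'); crop(T,200,400,70,220,4,'t_top.png');crop(T,110,210,140,230,6,'tray.png')
# clusters of points above bench in casting area
for nm,X in(('side',W),('top',V)):
    m=((X[...,2]>5)&(X[...,2]<200)&(X[...,0]>300)&(X[...,0]<700)&(X[...,1]<-150)&(X[...,1]>-500)).astype(np.uint8)
    n,l,st,ce=cv2.connectedComponentsWithStats(m)
    for i in range(1,n):
        if st[i,4]>25:
            p=X[l==i]; print(nm,st[i],p[:,:].min(0).round(),p.max(0).round())
            for a,b in((2,28),(45,115),(125,170)):
                q=p[(p[:,2]>a)&(p[:,2]<b)]
                if len(q)>3: print('   ',a,b,len(q),q.min(0).round(),q.max(0).round(),np.median(q,0).round())
E
python3 a.py
```

```text
side [240 285  24  51 718] [ 513. -368.    5.] [ 576. -232.  163.]
    2 28 193 [ 513. -368.    5.] [ 576. -232.   28.] [ 543. -355.   24.]
    45 115 172 [ 530. -351.   45.] [ 556. -335.  114.] [ 542. -346.   80.]
    125 170 102 [ 531. -351.  125.] [ 557. -322.  163.] [ 544. -340.  142.]
side [279 288  17  34 368] [ 623. -337.    5.] [ 670. -294.  119.]
    2 28 181 [ 623. -337.    5.] [ 670. -294.   28.] [ 642. -325.   20.]
    45 115 146 [ 634. -326.   45.] [ 657. -302.  115.] [ 644. -319.   83.]
side [282 324  19  36 398] [ 612. -447.    5.] [ 662. -367.  120.]
    2 28 209 [ 612. -447.    5.] [ 662. -367.   28.] [ 631. -433.   20.]
    45 115 146 [ 624. -436.   46.] [ 645. -414.  115.] [ 633. -430.   81.]
top [335 166  14  17 163] [ 622. -339.    6.] [ 676. -289.  119.]
    2 28 92 [ 622. -339.    6.] [ 676. -289.   26.] [ 638. -305.   19.]
    45 115 54 [ 633. -316.   47.] [ 656. -301.  115.] [ 642. -308.   87.]
top [366 170  19  16 174] [ 609. -442.    5.] [ 657. -400.  119.]
    2 28 96 [ 609. -442.    5.] [ 657. -400.   27.] [ 627. -413.   19.]
    45 115 66 [ 624. -432.   47.] [ 645. -410.  115.] [ 632. -419.   88.]
top [340 194  24  20 327] [ 512. -373.    5.] [ 579. -301.  164.]
    2 28 117 [ 512. -373.    5.] [ 579. -302.   28.] [ 536. -321.   25.]
    45 115 47 [ 529. -339.   48.] [ 555. -318.  113.] [ 536. -322.   84.]
    125 170 45 [ 532. -347.  125.] [ 556. -318.  164.] [ 544. -333.  156.]
```

View pics/c_side.png

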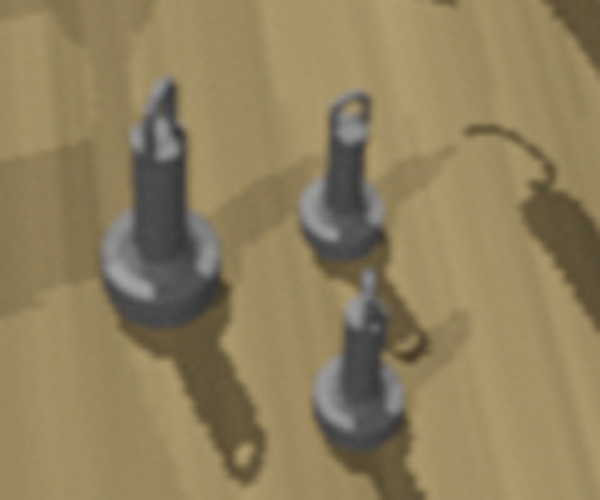

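View pics/s_side.png

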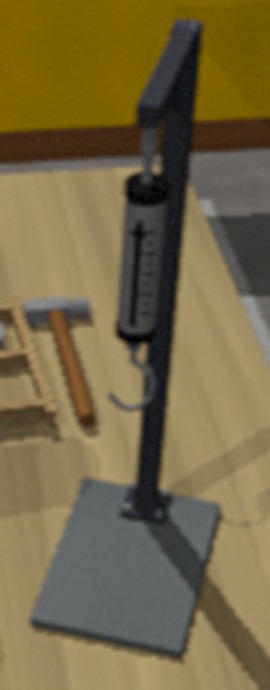

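View pics/t_top.png

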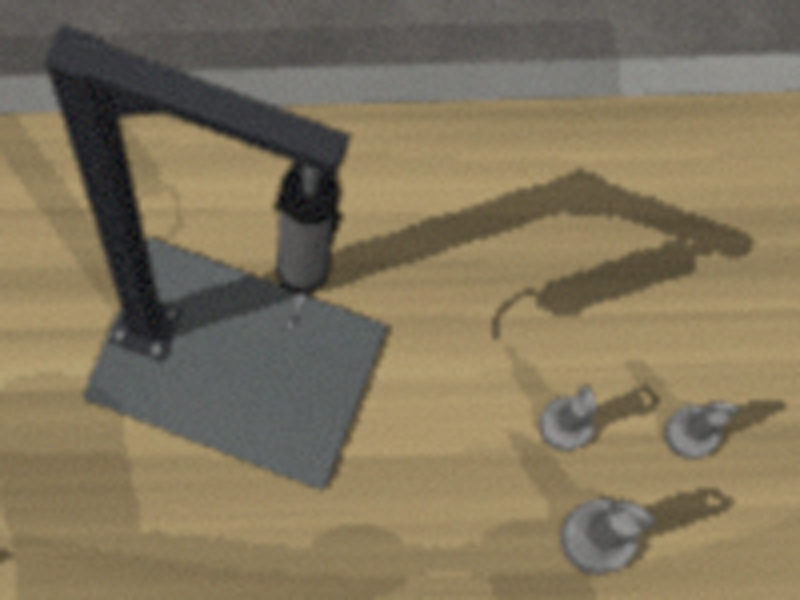

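View pics/tray.png

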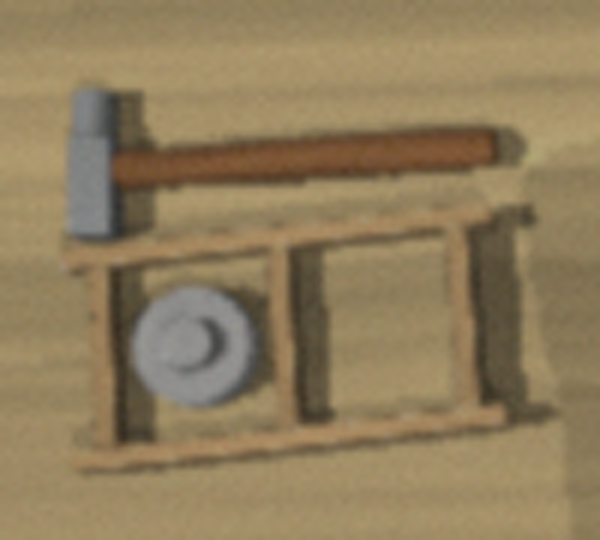

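The crop confirms the left casting at side (252,322) is the largest: it is 163 mm tall, and the others are about 120 mm. Next I'll get its eye yaw, the stand and hook frame, and the bay.

```bash
cat > b.py <<'E'
from h import *
S=dict(np.load('/tmp/side0.npz'));T=dict(np.load('/tmp/top0.npz'))
W=world(S);V=world(T)
def reg(X,lo,hi): return np.all((X>lo)&(X<hi),-1)
# eye of casting
for nm,X in(('s',W),('t',V)):
    q=X[reg(X,[515,-365,128],[575,-300,170])]
    d=q[:,:2]-q[:,:2].mean(0); u,s,vt=np.linalg.svd(d,full_matrices=False)
    print('eye',nm,len(q),q.mean(0).round(1),'dir',vt[0],np.degrees(np.arctan2(vt[0][1],vt[0][0])),s/np.sqrt(len(q)))
    hi=q[q[:,2]>155];print(' top pts',hi.mean(0).round(1),len(hi))
# stem/foot axis fit: side foot top ring z 25-29 -> fit circle
def circ(p):
    A=np.c_[2*p,np.ones(len(p))];x=np.linalg.lstsq(A,(p**2).sum(1),rcond=None)[0];return x[:2],np.sqrt(x[2]+x[:2]@x[:2])
for nm,X in(('s',W),('t',V)):
    for a,b in((6,24),(45,115)):
        q=X[reg(X,[505,-378,a],[585,-295,b])];print('circ',nm,a,b,len(q),circ(q[:,:2]))
# base plate
for nm,X in(('s',W),('t',V)):
    m=reg(X,[450,-200,7],[900,200,18])
    c=(S if nm=='s' else T)['frame'].astype(int); m&=(abs(c[...,0]-c[...,2])<35)
    m=m.astype(np.uint8);n,l,st,ce=cv2.connectedComponentsWithStats(m);i=1+np.argmax(st[1:,4])
    p=X[l==i];print('base',nm,len(p),p.mean(0).round(1)); r=cv2.minAreaRect(p[:,:2].astype(np.float32));print(r,cv2.boxPoints(r).round(1).tolist())
# stand verticals
for nm,X in(('s',W),('t',V)):
    for a,b in((30,200),(240,262),(262,275),(275,290),(290,310),(310,335),(345,480),(540,580)):
        q=X[reg(X,[450,-250,a],[950,250,b])]
        if len(q): print(nm,a,b,len(q),q.min(0).round(),q.max(0).round(),np.median(q,0).round())
# tray
for nm,X in(('s',W),('t',V)):
    m=reg(X,[450,50,27],[800,450,36]).astype(np.uint8);p=X[m>0];print('tray',nm,len(p))
    r=cv2.minAreaRect(p[:,:2].astype(np.float32));print(r,cv2.boxPoints(r).round(1).tolist())
E
python3 b.py
```

```text
eye s 73 [ 543.5 -338.3  149. ] dir [-0.51192164 -0.85903215] -120.7919140127291 [10.33608481  2.82411891]
 top pts [ 543.2 -336.9  160. ] 31
eye t 39 [ 543.6 -332.1  152.7] dir [-0.51986823 -0.85424647] -121.32341285339245 [10.07820935  3.15799298]
 top pts [ 542.9 -333.6  159.9] 23
circ s 6 24 92 (array([ 544.21991378, -333.84945644]), np.float64(31.310514508111645))
circ s 45 115 172 (array([ 544.06474127, -335.92684799]), np.float64(12.852712342903585))
circ t 6 24 43 (array([ 545.48610964, -334.67503179]), np.float64(31.746728701059027))
circ t 45 115 47 (array([ 543.62500576, -333.06962156]), np.float64(14.107482131558967))
base s 2367 [706.7 -37.8  13. ]
((710.9025268554688, -23.21942138671875), (233.03567504882812, 158.9307098388672), 67.12081146240234) [[592.4000244140625, -99.69999694824219], [738.7999877929688, -161.5], [829.4000244140625, 53.20000076293945], [683.0, 115.0]]
base t 2373 [704.2 -29.   11.5]
((710.118896484375, -22.271713256835938), (229.76596069335938, 160.6932830810547), 67.04564666748047) [[591.2999877929688, -96.69999694824219], [739.2999877929688, -159.
[... 948 characters left out ...]
8.  40. 310.] [749.  71. 334.] [734.  51. 323.]
t 345 480 498 [670. -93. 345.] [750.  71. 479.] [726.  40. 418.]
t 540 580 948 [674. -91. 540.] [757.  71. 575.] [714.  -7. 570.]
tray s 627
((635.2005004882812, 250.29562377929688), (225.47030639648438, 408.1039123535156), 2.5714826583862305) [[513.4000244140625, 449.1000061035156], [531.7000122070312, 41.400001525878906], [757.0, 51.5], [738.7000122070312, 459.20001220703125]]
tray t 1038
((624.7901611328125, 250.78717041015625), (222.32537841796875, 397.82879638671875), 0.008674344047904015) [[513.5999755859375, 449.70001220703125], [513.7000122070312, 51.900001525878906], [736.0, 51.900001525878906], [735.9000244140625, 449.70001220703125]]
```

```bash
cat >> h.py <<'E'
def pose():
    o=get_obs(); return np.array(o['tool_pos']),R.from_euler('xyz',o['tcp_rot']),o
def goal_R(az,el,s=1):
    a,e=np.radians(az),np.radians(el)
    x=np.array([np.cos(e)*np.cos(a),np.cos(e)*np.sin(a),-np.sin(e)])
    z=s*np.array([-np.sin(a),np.cos(a),0]); y=np.cross(z,x)
    return R.from_matrix(np.c_[x,y,z])
def plan(tcp,az=None,el=None,s=1,Rg=None):
    p,r,o=pose()
    if Rg is None: Rg=goal_R(az,el,s) if az is not None else r
    print('t cm',(r.inv().apply(np.array(tcp)-p)/10).round(2),'w',(r.inv()*Rg).as_rotvec().round(3),'|t|mm',np.linalg.norm(np.array(tcp)-p).round(1))
def st():
    p,r,o=pose(); M=r.as_matrix()
    print('t',round(o['time'],2),'p',p.round(1),'x',M[:,0].round(3),'z',M[:,2].round(3),'q',np.round(o['joint_positions'],3),'F',np.round(o['contact_force'],2),'g',round(o['grip_width'],1))
E
cat > c.py <<'E'
from h import *
import plant; print([n for n in dir(plant) if not n.startswith('_')])
T=dict(np.load('/tmp/top0.npz'));S=dict(np.load('/tmp/side0.npz'))
def ray(c,u,v,z):
    f=384/2/np.tan(np.radians(c['vertical_fov'])/2)
    d=rot(c)@np.array([(u-c['cx'])/f,(v-c['cy'])/f,1]);o=np.array(c['xyz']);return o+d*(z-o[2])/d[2]
print('bay',ray(T,172.2,194.5,32),'along',[ray(T,110+a/6,140+b/6,32).round(1) for a,b in((180,240),(490,213),(75,462),(500,413),(285,250),(288,420),(458,225),(470,410))])
for nm,c in(('s',S),('t',T)):
    X=world(c);q=X[np.all((X>[640,-120,250])&(X<[725,-40,330]),-1)];
    d=q[:,:2]-[689.1,-73.4];a=np.radians(67.1)
    l=np.c_[d@[np.cos(a),np.sin(a)],d@[-np.sin(a),np.cos(a)],q[:,2]-263];print(nm,len(l));print(l[np.argsort(l[:,2])].round(0)[::3].tolist())
    q=X[np.all((X>[640,-140,350])&(X<[725,-20,490]),-1)];print('tube',q.mean(0))
st()
for s in(1,-1): plan([500,-420,120],59,35,s)
E
python3 c.py
```

```text
['Unreachable', 'capture', 'close_job', 'get_obs']
bay [590.46861086 277.49912663  32.        ] along [array([644.6, 389.9,  32. ]), array([655.5, 210.5,  32. ]), array([517.2, 446.9,  32. ]), array([538.7, 204.5,  32. ]), array([637., 329.,  32.]), array([538. , 325.7,  32. ]), array([648.9, 229. ,  32. ]), array([540.9, 221.7,  32. ])]
s 76
[[-1.0, 4.0, -2.0], [-2.0, -7.0, 1.0], [-1.0, 4.0, 1.0], [-5.0, -5.0, 2.0], [-6.0, 12.0, 3.0], [-1.0, -7.0, 4.0], [-2.0, 10.0, 4.0], [-1.0, 16.0, 5.0], [-1.0, -9.0, 8.0], [-2.0, 16.0, 10.0], [-5.0, -13.0, 11.0], [-3.0, -18.0, 15.0], [-2.0, -17.0, 17.0], [-5.0, -18.0, 23.0], [-1.0, -19.0, 27.0], [-3.0, -19.0, 32.0], [-0.0, -16.0, 36.0], [-2.0, -19.0, 38.0], [-4.0, -16.0, 43.0], [-0.0, -15.0, 46.0], [-1.0, -4.0, 48.0], [2.0, -9.0, 50.0], [1.0, -3.0, 53.0], [-4.0, 1.0, 56.0], [-4.0, 2.0, 62.0], [-2.0, -0.0, 65.0]]
tube [685.71529412 -86.23373474 421.52685954]
t 17
[[1.0, 3.0, -4.0], [-2.0, 2.0, -2.0], [-2.0, 12.0, 1.0], [1.0, 11.0, 2.0], [1.0, 21.0, 5.0], [-2.0, 21.0, 8.0]]
tube [676.55078726 -71.83859131 420.39420915]
t 0.1 p [ 161.  -499.3  226.1] x [-0.     0.001 -1.   ] z [ 0.307 -0.952 -0.001] q [-1.405  0.343  1.525 -0.     1.275 -0.146] F [ 0.07 -0.35  0.09] g 91.6
t cm [10.62 34.69  2.87] w [ 2.192  1.14  -0.427] |t|mm 363.9
t cm [10.62 34.69  2.87] w [-0.662  0.343  0.916] |t|mm 363.9
```

Target axis is ≈(544,-335) with eye plane at azimuth ≈59°. Stand yaw is 67°, hook at ≈(689,-73), bay centre ≈(590,277). I'll start with a partial move to check the kinematics.

```bash
python3 -m creep '[{"tx":0,"ty":4,"wx":-0.08,"wy":0.04,"wz":0.11,"gripper":-1},{"tx":0,"ty":8,"wx":-0.16,"wy":0.08,"wz":0.22,"gripper":-1},{"tx":0,"ty":12,"wx":-0.24,"wy":0.12,"wz":0.33,"gripper":-1},{"tx":0,"ty":15,"wx":-0.32,"wy":0.16,"wz":0.44,"gripper":-1},{"tx":0,"ty":15,"wx":-0.32,"wy":0.16,"wz":0.44,"gripper":-1}]'
python3 - <<'E'
from h import *
st(); plan([497,-412,122],59,35,-1)
E
```

```text
t 0.1 p [ 161.  -499.3  226.1] x [-0.     0.001 -1.   ] z [ 0.307 -0.952 -0.001] q [-1.405  0.343  1.525 -0.     1.275 -0.146] F [ 0.07 -0.35  0.09] g 91.6
t cm [10.42 34.65  2.01] w [-0.662  0.343  0.916] |t|mm 362.4validation failed for argument at $[0]...
```

```bash
python3 -m creep '[{"tx":0,"ty":4,"tz":0,"wx":-0.08,"wy":0.04,"wz":0.11,"gripper":-1},{"tx":0,"ty":8,"tz":0,"wx":-0.16,"wy":0.08,"wz":0.22,"gripper":-1},{"tx":0,"ty":12,"tz":0,"wx":-0.24,"wy":0.12,"wz":0.33,"gripper":-1},{"tx":0,"ty":15,"tz":0,"wx":-0.32,"wy":0.16,"wz":0.44,"gripper":-1},{"tx":0,"ty":15,"tz":0,"wx":-0.32,"wy":0.16,"wz":0.44,"gripper":-1}]'
python3 - <<'E'
from h import *
st(); plan([497,-412,122],59,35,-1)
E
```

```text
time: 0.52
tool_pos: [307.5, -452.0, 226.4]
tcp_rot: [1.754, 1.097, 0.828]
contact_force: [-0.4, -0.7, -1.7]
grip_width: 92.3
t 0.52 p [ 307.5 -452.   226.4] x [ 0.308  0.336 -0.89 ] z [ 0.615 -0.785 -0.083] q [-1.341  0.501  1.372  0.387  1.551 -0.478] F [-0.35 -0.72 -1.66] g 92.3
t cm [16.48 11.16  9.38] w [-0.333  0.178  0.472] |t|mm 220.0
```

```bash
python3 -m creep '[{"tx":4,"ty":2.5,"tz":2,"wx":-0.07,"wy":0.035,"wz":0.1,"gripper":-1},{"tx":7,"ty":5,"tz":4,"wx":-0.14,"wy":0.07,"wz":0.2,"gripper":-1},{"tx":10,"ty":7.5,"tz":6,"wx":-0.21,"wy":0.11,"wz":0.3,"gripper":-1},{"tx":13,"ty":9.5,"tz":8,"wx":-0.28,"wy":0.15,"wz":0.4,"gripper":-1},{"tx":16.5,"ty":11.2,"tz":9.4,"wx":-0.333,"wy":0.178,"wz":0.472,"gripper":-1},{"tx":16.5,"ty":11.2,"tz":9.4,"wx":-0.333,"wy":0.178,"wz":0.472,"gripper":-1},{"tx":16.5,"ty":11.2,"tz":9.4,"wx":-0.333,"wy":0.178,"wz":0.472,"gripper":-1}]'
python3 - <<'E'
from h import *
st(); plan([497,-412,122],59,35,-1)
cap('side','side1.png')
E
```

```text
time: 1.1
tool_pos: [494.5, -412.4, 115.1]
tcp_rot: [1.585, 0.613, 1.034]
contact_force: [-0.5, -0.7, 1.4]
grip_width: 91.9
t 1.1 p [ 494.5 -412.4  115.1] x [ 0.418  0.703 -0.576] z [ 0.855 -0.519 -0.012] q [-1.159  0.954  1.1    0.738  1.725 -0.74 ] F [-0.53 -0.71  1.44] g 91.9
t cm [-0.26  0.66  0.19] w [-0.012 -0.003  0.003] |t|mm 7.4
```

View pics/side1.png

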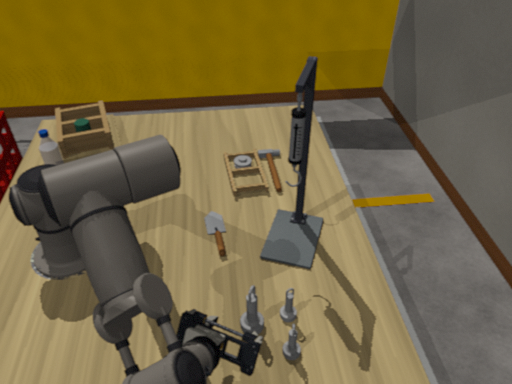

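The gripper at (225,345) is lined up behind the target at (252,315). Next, the final approach numbers.

```bash
python3 -m creep '[{"tx":0,"ty":0.6,"tz":0.2,"wx":-0.012,"wy":-0.003,"wz":0.003,"gripper":-1},{"tx":0,"ty":0.6,"tz":0.2,"wx":-0.012,"wy":-0.003,"wz":0.003,"gripper":-1},{"tx":0,"ty":0.6,"tz":0.2,"wx":-0.012,"wy":-0.003,"wz":0.003,"gripper":-1}]'
python3 - <<'E'
from h import *
st(); plan([552,-321.2,47],59,35,-1)
E
```

```text
time: 1.4
tool_pos: [496.5, -414.9, 129.9]
tcp_rot: [1.553, 0.619, 1.016]
contact_force: [-0.2, 0.6, 0.3]
grip_width: 91.6
t 1.4 p [ 496.5 -414.9  129.9] x [ 0.429  0.692 -0.581] z [ 0.855 -0.518  0.015] q [-1.16   0.932  1.099  0.745  1.729 -0.746] F [-0.17  0.55  0.33] g 91.6
t cm [13.68 -0.43 -0.24] w [0.01  0.012 0.009] |t|mm 136.9
```

```bash
python3 -m creep '[{"tx":3,"ty":-0.2,"tz":-0.2,"wx":0.01,"wy":0.012,"wz":0.009,"gripper":-1},{"tx":6,"ty":-0.4,"tz":-0.24,"wx":0.01,"wy":0.012,"wz":0.009,"gripper":-1},{"tx":9,"ty":-0.4,"tz":-0.24,"wx":0.01,"wy":0.012,"wz":0.009,"gripper":-1},{"tx":11,"ty":-0.4,"tz":-0.24,"wx":0.01,"wy":0.012,"wz":0.009,"gripper":-1},{"tx":11,"ty":-0.4,"tz":-0.24,"wx":0.01,"wy":0.012,"wz":0.009,"gripper":-1},{"tx":11,"ty":-0.4,"tz":-0.24,"wx":0.01,"wy":0.012,"wz":0.009,"gripper":-1},{"tx":11,"ty":-0.4,"tz":-0.24,"wx":0.01,"wy":0.012,"wz":0.009,"gripper":-1}]'
python3 - <<'E'
from h import *
st(); plan([552,-321.2,47],59,35,-1)
c=cap('side');cv2.imwrite('pics/s2.png',cv2.resize(c['frame'][250:384,170:350,::-1],None,fx=4,fy=4))
c=cap('top');cv2.imwrite('pics/t2.png',cv2.resize(c['frame'][130:260,290:440,::-1],None,fx=4,fy=4))
E
```

```text
time: 1.98
tool_pos: [540.6, -339.4, 61.2]
tcp_rot: [1.574, 0.608, 1.032]
contact_force: [-0.0, -1.1, 0.2]
grip_width: 91.9
t 1.98 p [ 540.6 -339.4   61.2] x [ 0.421  0.704 -0.571] z [ 0.857 -0.515 -0.003] q [-1.056  0.968  1.254  0.795  1.547 -0.804] F [-0.01 -1.06  0.23] g 91.9
t cm [2.58 0.06 0.05] w [-0.002 -0.002 -0.003] |t|mm 25.8
```

View pics/s2.png

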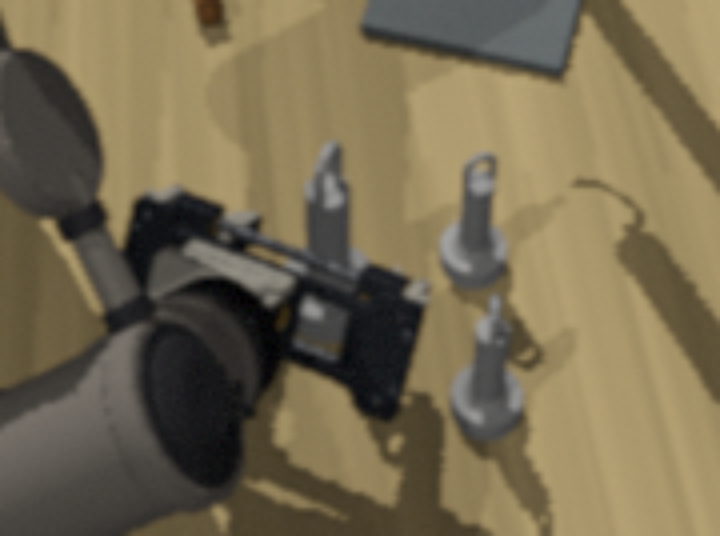

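View pics/t2.png

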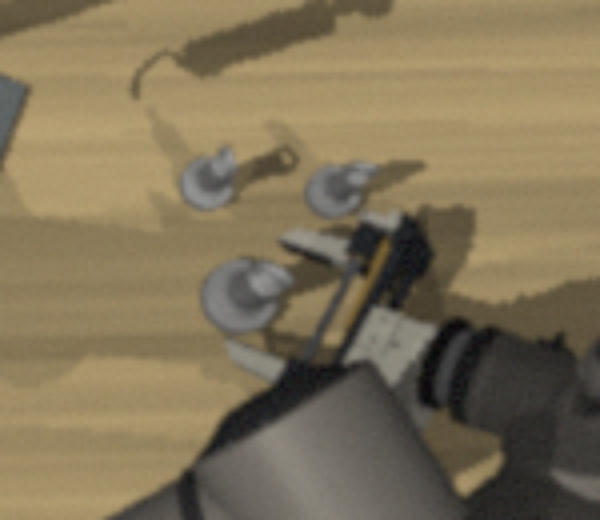

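The fingers straddle the stem: in the top crop the tips are at (290,238) and (232,345), with the casting at (245,295). Moving in the rest and closing.

```bash
python3 -m creep '[{"tx":1.5,"ty":0.06,"tz":0.05,"wx":0,"wy":0,"wz":0,"gripper":-1},{"tx":2.55,"ty":0.06,"tz":0.05,"wx":0,"wy":0,"wz":0,"gripper":-1},{"tx":2.55,"ty":0.06,"tz":0.05,"wx":0,"wy":0,"wz":0,"gripper":-1},{"tx":2.55,"ty":0.06,"tz":0.05,"wx":0,"wy":0,"wz":0,"gripper":-1},{"tx":2.55,"ty":0.06,"tz":0.05,"wx":0,"wy":0,"wz":0,"gripper":-1},{"tx":2.55,"ty":0.06,"tz":0.05,"wx":0,"wy":0,"wz":0,"gripper":-1}]'
python3 - <<'E'
from h import *
st(); plan([552,-321.2,47],59,35,-1)
E
```

```text
time: 2.58
tool_pos: [552.1, -319.8, 45.1]
tcp_rot: [1.578, 0.606, 1.035]
contact_force: [0.7, -0.7, 0.0]
grip_width: 91.7
t 2.58 p [ 552.1 -319.8   45.1] x [ 0.419  0.707 -0.57 ] z [ 0.858 -0.514 -0.006] q [-1.027  0.98   1.284  0.813  1.505 -0.817] F [ 0.65 -0.75  0.01] g 91.7
t cm [-0.21  0.08  0.06] w [-0.004 -0.005 -0.004] |t|mm 2.3
```

```bash
python3 -m creep '[{"tx":0,"ty":0,"tz":0,"wx":0,"wy":0,"wz":0,"gripper":0},{"tx":0,"ty":0,"tz":0,"wx":0,"wy":0,"wz":0,"gripper":0},{"tx":0,"ty":0,"tz":0,"wx":0,"wy":0,"wz":0,"gripper":0.2},{"tx":0,"ty":0,"tz":0,"wx":0,"wy":0,"wz":0,"gripper":0.3},{"tx":0,"ty":0,"tz":0,"wx":0,"wy":0,"wz":0,"gripper":1},{"tx":0,"ty":0,"tz":0,"wx":0,"wy":0,"wz":0,"gripper":1},{"tx":0,"ty":0,"tz":0,"wx":0,"wy":0,"wz":0,"gripper":1},{"tx":0,"ty":0,"tz":0,"wx":0,"wy":0,"wz":0,"gripper":1}]'; python3 -c "
from h import *
st()"
```

```text
time: 3.25
tool_pos: [552.0, -319.6, 45.1]
tcp_rot: [1.578, 0.606, 1.036]
contact_force: [0.0, 0.3, 0.3]
grip_width: 43.1
t 3.25 p [ 552.  -319.6   45.1] x [ 0.419  0.707 -0.57 ] z [ 0.858 -0.514 -0.006] q [-1.027  0.98   1.284  0.813  1.505 -0.817] F [0.   0.26 0.27] g 43.1
```

Still closing; I'll hold on, taking the no-load force as a reference.

```bash
python3 -m creep '[{"tx":0,"ty":0,"tz":0,"wx":0,"wy":0,"wz":0,"gripper":1},{"tx":0,"ty":0,"tz":0,"wx":0,"wy":0,"wz":0,"gripper":1},{"tx":0,"ty":0,"tz":0,"wx":0,"wy":0,"wz":0,"gripper":1},{"tx":0,"ty":0,"tz":0,"wx":0,"wy":0,"wz":0,"gripper":1},{"tx":0,"ty":0,"tz":0,"wx":0,"wy":0,"wz":0,"gripper":1},{"tx":0,"ty":0,"tz":0,"wx":0,"wy":0,"wz":0,"gripper":1}]'; python3 -c "
from h import *
st()"
```

```text
time: 3.75
tool_pos: [552.3, -319.8, 45.2]
tcp_rot: [1.577, 0.606, 1.035]
contact_force: [2.4, -1.7, -0.2]
grip_width: 29.5
t 3.75 p [ 552.3 -319.8   45.2] x [ 0.42   0.706 -0.57 ] z [ 0.858 -0.514 -0.005] q [-1.027  0.98   1.284  0.813  1.504 -0.817] F [ 2.39 -1.71 -0.18] g 29.5
```

Gripped at 29.5 mm. Lifting.

Run:
```python
from h import *
p,r,o=pose(); plan(p+[0,0,150])
```

```text
t cm [-8.55 12.33 -0.08] w [0. 0. 0.] |t|mm 150.0
```

```bash
python3 -m creep '[{"tx":-0.6,"ty":0.8,"tz":0,"wx":0,"wy":0,"wz":0,"gripper":1},{"tx":-1.7,"ty":2.5,"tz":0,"wx":0,"wy":0,"wz":0,"gripper":1},{"tx":-3.4,"ty":5,"tz":0,"wx":0,"wy":0,"wz":0,"gripper":1},{"tx":-5.1,"ty":7.4,"tz":0,"wx":0,"wy":0,"wz":0,"gripper":1},{"tx":-6.8,"ty":9.8,"tz":0,"wx":0,"wy":0,"wz":0,"gripper":1},{"tx":-7.4,"ty":10.7,"tz":0,"wx":0,"wy":0,"wz":0,"gripper":1},{"tx":-7.4,"ty":10.7,"tz":0,"wx":0,"wy":0,"wz":0,"gripper":1},{"tx":-7.4,"ty":10.7,"tz":0,"wx":0,"wy":0,"wz":0,"gripper":1}]'
python3 - <<'E'
from h import *
st()
c=cap('side');cv2.imwrite('pics/s3.png',cv2.resize(c['frame'][220:384,170:350,::-1],None,fx=4,fy=4)); st()
E
```

```text
time: 4.42
tool_pos: [552.2, -319.6, 174.1]
tcp_rot: [1.579, 0.607, 1.037]
contact_force: [1.0, 0.2, -4.9]
grip_width: 29.1
t 4.42 p [ 552.2 -319.6  174.1] x [ 0.418  0.707 -0.571] z [ 0.858 -0.513 -0.007] q [-1.026  0.811  1.237  0.813  1.653 -0.659] F [ 0.95  0.18 -4.95] g 29.1
t 4.47 p [ 552.1 -319.3  173.1] x [ 0.417  0.708 -0.57 ] z [ 0.858 -0.513 -0.009] q [-1.026  0.813  1.238  0.813  1.653 -0.659] F [-0.11  0.03 -5.54] g 29.3
```

View pics/s3.png

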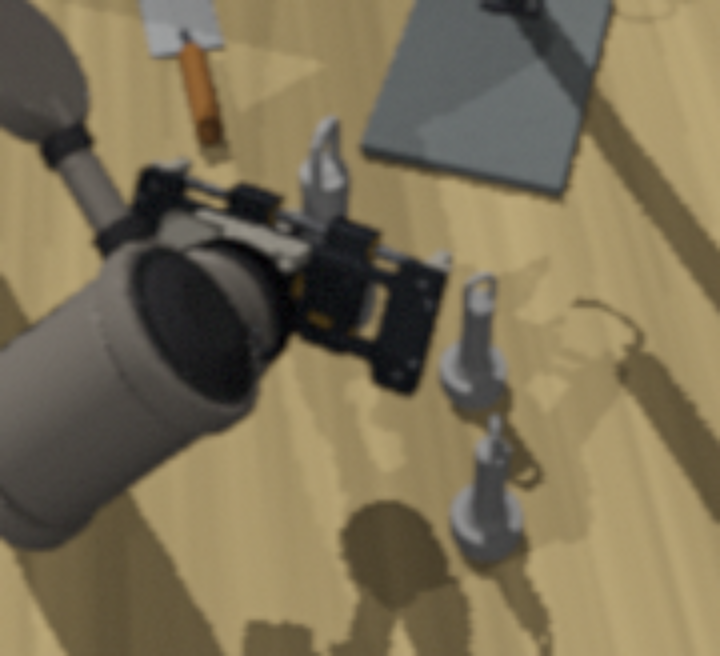

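Weight reads ≈5.3 N, so expected pull is ≈42 mm. I'll travel to the entry pose 60 mm to stand +y of the hook.

```bash
cat >> h.py <<'E'
H=np.array([689.1,-73.4]); A=np.radians(67.1); sx=np.array([np.cos(A),np.sin(A)]); sy=np.array([-np.sin(A),np.cos(A)])
def hk(x,y,zu):  # casting axis at stand x,y (mm), eye underside zu above unloaded seat
    ax=H+x*sx+y*sy; return np.r_[ax+16.1*sx, 263+zu-155+45.2]
def where():
    p,r,o=pose(); d=p[:2]-16.1*r.as_matrix()[:2,0]/np.linalg.norm(r.as_matrix()[:2,0])-H
    print('stand xy',(d@sx).round(1),(d@sy).round(1),'eye above seat0',(p[2]-45.2+155-263).round(1),'az',np.degrees(np.arctan2(*r.as_matrix()[1::-1,0])).round(2),'F',np.round(o['contact_force'],2),'t',round(o['time'],2),'g',round(o['grip_width'],1))
E
python3 - <<'E'
from h import *
where(); plan(hk(0,60,20),67.1,34.8,-1)
E
```

```text
stand xy -295.8 32.7 eye above seat0 19.9 az 59.47 F [-0.11  0.03 -5.54] t 4.47 g 29.3
t cm [23.78 16.42 -7.03] w [-0.087  0.109 -0.002] |t|mm 297.4
```

```bash
python3 -m creep '[{"tx":1.2,"ty":0.8,"tz":-0.4,"wx":-0.01,"wy":0.01,"wz":0,"gripper":1},{"tx":3.6,"ty":2.5,"tz":-1.1,"wx":-0.02,"wy":0.03,"wz":0,"gripper":1},{"tx":6.6,"ty":4.6,"tz":-2,"wx":-0.03,"wy":0.04,"wz":0,"gripper":1},{"tx":9.6,"ty":6.6,"tz":-2.8,"wx":-0.04,"wy":0.05,"wz":0,"gripper":1},{"tx":12.6,"ty":8.7,"tz":-3.7,"wx":-0.05,"wy":0.06,"wz":0,"gripper":1},{"tx":15.6,"ty":10.8,"tz":-4.6,"wx":-0.06,"wy":0.075,"wz":0,"gripper":1},{"tx":18,"ty":12.4,"tz":-5.3,"wx":-0.07,"wy":0.09,"wz":0,"gripper":1},{"tx":19.5,"ty":13.4,"tz":-5.8,"wx":-0.08,"wy":0.1,"wz":0,"gripper":1}]'
python3 - <<'E'
from h import *
where(); plan(hk(0,60,20),67.1,34.8,-1);where()
E
```

```text
time: 5.13
tool_pos: [623.9, -82.3, 172.5]
tcp_rot: [1.573, 0.605, 1.165]
contact_force: [-0.3, -0.9, -5.3]
grip_width: 29.2
stand xy -49.7 56.7 eye above seat0 19.3 az 66.75 F [-0.35 -0.85 -5.28] t 5.13 g 29.2
t cm [ 4.05  2.88 -0.38] w [-0.006  0.005 -0.003] |t|mm 49.8
stand xy -49.7 56.7 eye above seat0 19.3 az 66.75 F [-0.35 -0.85 -5.28] t 5.13 g 29.2
```

```bash
python3 -m creep '[{"tx":2,"ty":1.4,"tz":-0.2,"wx":-0.006,"wy":0.005,"wz":-0.003,"gripper":1},{"tx":3.5,"ty":2.5,"tz":-0.3,"wx":-0.006,"wy":0.005,"wz":-0.003,"gripper":1},{"tx":4,"ty":2.85,"tz":-0.35,"wx":-0.006,"wy":0.005,"wz":-0.003,"gripper":1},{"tx":4,"ty":2.85,"tz":-0.35,"wx":-0.006,"wy":0.005,"wz":-0.003,"gripper":1},{"tx":4,"ty":2.85,"tz":-0.35,"wx":-0.006,"wy":0.005,"wz":-0.003,"gripper":1},{"tx":4,"ty":2.85,"tz":-0.35,"wx":-0.006,"wy":0.005,"wz":-0.003,"gripper":1}]'
cat > look.py <<'E'
import sys
from h import *
n=sys.argv[1]
where(); c=cap('side');T=cap('top')
np.savez('/tmp/s_%s.npz'%n,**c);np.savez('/tmp/t_%s.npz'%n,**T)
a=cv2.resize(c['frame'][140:240,220:320,::-1],None,fx=4,fy=4,interpolation=cv2.INTER_CUBIC);b=cv2.resize(T['frame'][90:190,230:330,::-1],None,fx=4,fy=4,interpolation=cv2.INTER_CUBIC)
cv2.imwrite('pics/l_%s.png'%n,np.hstack([a,b])); where(); print(np.degrees(np.arcsin(pose()[1].as_matrix()[2,0])))
E
python3 look.py a
```

```text
time: 5.63
tool_pos: [640.6, -41.4, 174.3]
tcp_rot: [1.566, 0.609, 1.163]
contact_force: [0.7, -0.9, -5.8]
grip_width: 29.3
stand xy -5.5 57.2 eye above seat0 21.1 az 66.65 F [ 0.66 -0.89 -5.76] t 5.63 g 29.3
stand xy -5.8 56.9 eye above seat0 21.5 az 66.58 F [ 0.04 -0.09 -5.47] t 5.73 g 29.2
-34.90793925434631
```

View pics/l_a.png

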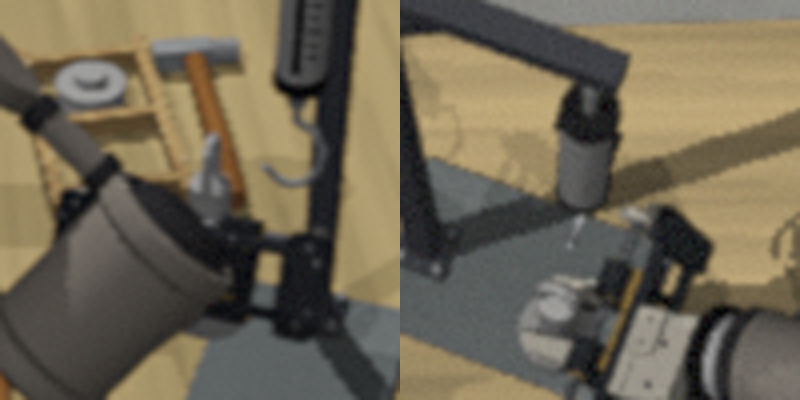

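The eye at side crop (212,150) and hook at (295,165) are both visible. I'll measure them in the same pictures, so camera bias cancels.

```bash
cat > m.py <<'E'
import sys
from h import *
n=sys.argv[1]; yr=eval(sys.argv[2]) if len(sys.argv)>2 else (40,75)
for nm in 'st':
    c=dict(np.load('/tmp/%s_%s.npz'%(nm,n)));X=world(c);D=X[...,:2]-H
    L=np.stack([D@sx,D@sy,X[...,2]-263],-1)
    e=L[(abs(L[...,0])<45)&(L[...,1]>yr[0])&(L[...,1]<yr[1])&(L[...,2]>-8)&(L[...,2]<45)]
    h=L[(abs(L[...,0])<20)&(L[...,1]>-30)&(L[...,1]<30)&(L[...,2]>-15)&(L[...,2]<60)]
    print(nm,'eye',len(e),e.min(0).round(1),e.max(0).round(1),np.median(e,0).round(1), 'upper', e[e[:,2]>15].mean(0).round(1))
    d=e[:,:2]-e[:,:2].mean(0);v=np.linalg.svd(d)[2][0];print('  eye dir vs stand x',np.degrees(np.arctan2(v[1],v[0])).round(1))
    print(nm,'hook',len(h),h.min(0).round(1),h.max(0).round(1),np.median(h,0).round(1))
E
python3 m.py a
```

```text
s eye 75 [-25.5  47.2  -7.8] [ 8.7 71.2 32.1] [-13.8  57.1   8.8] upper [-12.7  57.8  24.6]
  eye dir vs stand x 175.4
s hook 73 [ -8.4 -19.6  -5.4] [ 3.6 22.3 59.4] [-1.2 -7.3 15.7]
t eye 51 [-21.1  46.1  -8. ] [10.4 69.2 29.7] [-5.9 60.1 20.3] upper [-6.5 59.3 24.5]
  eye dir vs stand x 179.3
t hook 19 [-2.6 -3.4 -2.6] [ 3.3 22.2 12.4] [0.1 9.5 2.4]
```

Run:
```python
from h import *
plan(hk(2,42,20),67.1,34.8,-1)
```

```text
t cm [0.74 0.32 1.47] w [0.    0.007 0.002] |t|mm 16.8
```

```bash
python3 -m creep '[{"tx":0.4,"ty":0.15,"tz":0.7,"wx":0,"wy":0.007,"wz":0.002,"gripper":1},{"tx":0.7,"ty":0.3,"tz":1.4,"wx":0,"wy":0.007,"wz":0.002,"gripper":1},{"tx":0.7,"ty":0.3,"tz":1.4,"wx":0,"wy":0.007,"wz":0.002,"gripper":1},{"tx":0.7,"ty":0.3,"tz":1.4,"wx":0,"wy":0.007,"wz":0.002,"gripper":1},{"tx":0.7,"ty":0.3,"tz":1.4,"wx":0,"wy":0.007,"wz":0.002,"gripper":1},{"tx":0.7,"ty":0.3,"tz":1.4,"wx":0,"wy":0.007,"wz":0.002,"gripper":1}]'; python3 look.py b; python3 m.py b '(28,60)'
python3 - <<'E'
import numpy as np,cv2
c=np.load('/tmp/s_b.npz')['frame'];t=np.load('/tmp/t_b.npz')['frame']
cv2.imwrite('pics/lb2.png',np.hstack([cv2.resize(c[160:210,260:310,::-1],None,fx=8,fy=8,interpolation=cv2.INTER_CUBIC),cv2.resize(t[130:180,250:300,::-1],None,fx=8,fy=8,interpolation=cv2.INTER_CUBIC)]))
E
```

```text
time: 6.23
tool_pos: [656.5, -39.4, 173.6]
tcp_rot: [1.57, 0.607, 1.172]
contact_force: [0.9, -1.2, -5.6]
grip_width: 29.3
stand xy 2.6 43.3 eye above seat0 20.4 az 67.14 F [ 0.89 -1.24 -5.6 ] t 6.23 g 29.3
stand xy 2.6 43.2 eye above seat0 20.5 az 67.14 F [ 0.07 -0.1  -5.26] t 6.33 g 29.2
-34.78494961083255
s eye 71 [-15.8  29.5  -7.9] [15.  56.2 32. ] [-6.7 43.6  8.2] upper [-6.1 43.9 24.5]
  eye dir vs stand x 174.8
s hook 73 [ -6.3 -19.6  -6.8] [ 6.7 29.5 58.2] [-1.2 -6.9 16.5]
t eye 40 [-13.9  41.4  -5.6] [18.4 57.7 30.8] [ 2.3 46.4 21.9] upper [ 1.7 45.5 24. ]
  eye dir vs stand x -179.3
t hook 19 [-2.5 -3.9 -4. ] [ 3.4 22.7 11.8] [-0.   9.   1.5]
```

View pics/lb2.png

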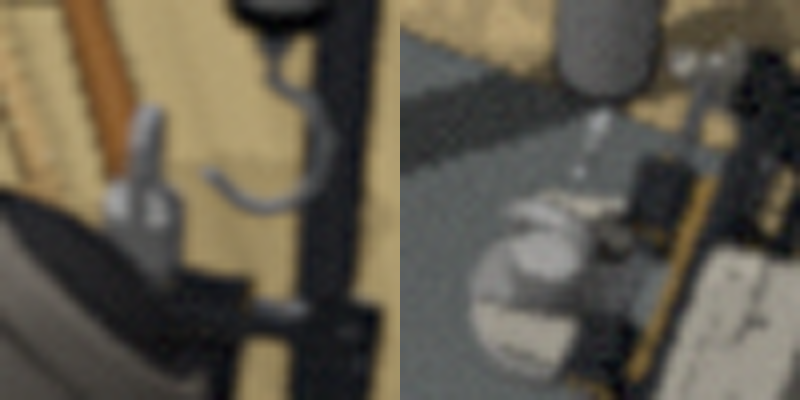

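```bash
cat >> h.py <<'E'
def ray(c,u,v,z):
    f=384/2/np.tan(np.radians(c['vertical_fov'])/2)
    d=rot(c)@np.array([(u-c['cx'])/f,(v-c['cy'])/f,1]);o=np.array(c['xyz']);return o+d*(z-o[2])/d[2]
def sf(P): d=np.array(P)[:2]-H; return np.array([d@sx,d@sy]).round(1)
E
python3 - <<'E'
from h import *
c=dict(np.load('/tmp/s_b.npz'));t=dict(np.load('/tmp/t_b.npz'))
print('top eye',sf(ray(t,268.75,156.5,288)),'tip',sf(ray(t,272.25,151.9,273)))
print('side eye top',sf(ray(c,278.75,173.6,291)),'tip',sf(ray(c,286,181.5,272)))
print('side hook bottom',sf(ray(c,260+260/8,160+208/8,259)))
# eye profile side depth
X=world(c);D=X[...,:2]-H;L=np.stack([D@sx,D@sy,X[...,2]-263],-1)
m=(abs(L[...,0])<25)&(L[...,1]>28)&(L[...,1]<60)&(L[...,2]>8)&(L[...,2]<45)
for v,u in np.argwhere(m): print(u,v,L[v,u].round(0),end=';')
t_=world(t);D=t_[...,:2]-H;L=np.stack([D@sx,D@sy,t_[...,2]-263],-1)
m=(abs(L[...,0])<25)&(L[...,1]>28)&(L[...,1]<60)&(L[...,2]>8)&(L[...,2]<45)
print()
for v,u in np.argwhere(m): print(u,v,L[v,u].round(0),end=';')
E
```

```text
top eye [ 1.7 44.5] tip [-1.5 24.5]
side eye top [ 5.4 42.2] tip [ 0.5 19.5]
side hook bottom [2.1 0.7]
277 173 [ 8. 48. 27.];278 173 [ 2. 44. 32.];279 173 [ 7. 42. 29.];277 174 [ 0. 46. 30.];278 174 [ 3. 44. 28.];279 174 [ 3. 41. 29.];276 175 [-7. 47. 31.];277 175 [-4. 45. 29.];278 175 [-1. 43. 27.];279 175 [ 3. 41. 25.];276 176 [-6. 47. 27.];277 176 [-7. 44. 28.];278 176 [-6. 41. 28.];279 176 [12. 43. 15.];276 177 [-7. 47. 24.];277 177 [-11.  43.  28.];278 177 [-6. 41. 25.];279 177 [15. 43.  9.];276 178 [-12.  46.  25.];277 178 [-10.  43.  24.];278 178 [-9. 41. 24.];279 178 [11. 42.  9.];276 179 [-13.  45.  22.];277 179 [-12.  43.  22.];278 179 [-7. 41. 18.];275 180 [-13.  48.  18.];276 180 [-15.  45.  20.];277 180 [-10.  43.  17.];275 181 [-14.  47.  15.];276 181 [-14.  45.  16.];277 181 [-14.  42.  17.];275 182 [-11.  48.  10.];276 182 [-13.  45.  11.];277 182 [-13.  42.  13.];275 183 [-14.  47.   8.];276 183 [-13.  45.   8.];277 183 [-12.  42.   8.];
264 155 [16. 44. 21.];265 155 [13. 44. 25.];266 155 [10. 43. 25.];267 155 [ 8. 42. 23.];268 155 [ 5. 41. 26.];263 156 [18. 46. 14.];264 156 [15. 46. 18.];265 156 [12. 47. 27.];266 156 [ 9. 46. 25.];267 156 [ 6. 46. 29.];268 156 [ 4. 45. 28.];269 156 [ 2. 43. 25.];270 156 [-1. 42. 27.];263 157 [18. 49. 13.];264 157 [15. 48. 13.];265 157 [11. 49. 20.];266 157 [ 9. 48. 21.];267 157 [ 6. 48. 27.];268 157 [ 3. 47. 26.];269 157 [ 0. 46. 27.];270 157 [-3. 46. 31.];271 157 [-5. 44. 27.];272 157 [-7. 41. 20.];269 158 [-1. 48. 25.];270 158 [-3. 48. 27.];271 158 [-6. 46. 23.];272 158 [-8. 45. 23.];273 158 [-11.  44.  22.];271 159 [-7. 48. 21.];272 159 [-9. 47. 21.];273 159 [-12.  45.  18.];274 159 [-14.  43.  12.];272 160 [-10.  49.  18.];273 160 [-12.  47.  14.];
```

Eye spans stand x -15..17 at y≈44, with its underside about 20 mm above the seat; the hook plane is at x≈0. This agrees with my estimate, so the eye can be threaded on at mid hole height.

Run:
```python
from h import *
plan(hk(0.5,-1,18),67.1,34.8,-1)
```

```text
t cm [-0.03 -0.33  4.42] w [ 0.001 -0.001 -0.   ] |t|mm 44.4
```

```bash
python3 -m creep '[{"tx":-0.05,"ty":-0.2,"tz":0.4,"wx":0,"wy":0,"wz":0,"gripper":1},{"tx":-0.05,"ty":-0.25,"tz":0.9,"wx":0,"wy":0,"wz":0,"gripper":1},{"tx":-0.05,"ty":-0.25,"tz":1.4,"wx":0,"wy":0,"wz":0,"gripper":1},{"tx":-0.05,"ty":-0.25,"tz":1.9,"wx":0,"wy":0,"wz":0,"gripper":1},{"tx":-0.05,"ty":-0.25,"tz":2.4,"wx":0,"wy":0,"wz":0,"gripper":1},{"tx":-0.05,"ty":-0.25,"tz":2.6,"wx":0,"wy":0,"wz":0,"gripper":1},{"tx":-0.05,"ty":-0.25,"tz":2.6,"wx":0,"wy":0,"wz":0,"gripper":1},{"tx":-0.05,"ty":-0.25,"tz":2.6,"wx":0,"wy":0,"wz":0,"gripper":1}]'; python3 look.py d;  python3 - <<'E'
from h import *
plan(hk(0.5,-1,18),67.1,34.8,-1)
c=np.load('/tmp/s_d.npz')['frame'];t=np.load('/tmp/t_d.npz')['frame']
cv2.imwrite('pics/ld2.png',np.hstack([cv2.resize(c[160:210,260:310,::-1],None,fx=8,fy=8,interpolation=cv2.INTER_CUBIC),cv2.resize(t[130:180,250:300,::-1],None,fx=8,fy=8,interpolation=cv2.INTER_CUBIC)]))
E
```

```text
time: 7.0
tool_pos: [680.0, -51.0, 171.8]
tcp_rot: [1.57, 0.607, 1.172]
contact_force: [-0.0, -0.5, -6.2]
grip_width: 29.3
stand xy 1.0 17.1 eye above seat0 18.6 az 67.17 F [-0.   -0.52 -6.24] t 7.0 g 29.3
stand xy 1.0 17.3 eye above seat0 18.7 az 67.16 F [-0.88  0.01 -5.66] t 7.1 g 29.5
-34.78156718657015
t cm [-0.01 -0.09  1.83] w [ 0.001 -0.001 -0.   ] |t|mm 18.3
```

View pics/ld2.png

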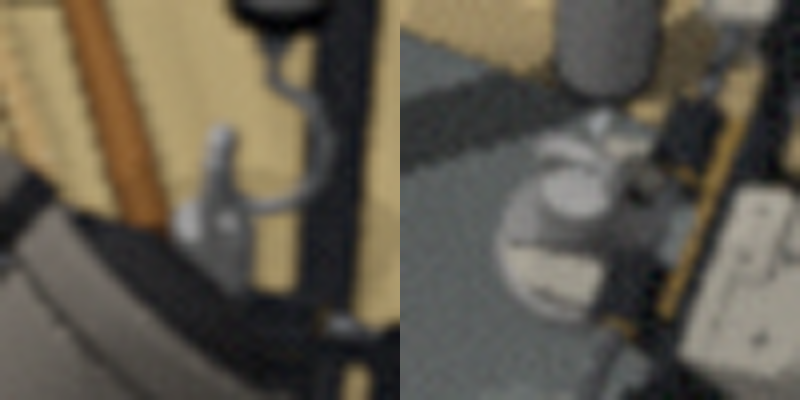

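The tip is inside the eye (side crop ≈(225,190)) and the hook is undisturbed. Continuing to the seat.

```bash
python3 -m creep '[{"tx":0,"ty":0,"tz":0.4,"wx":0,"wy":0,"wz":0,"gripper":1},{"tx":0,"ty":0,"tz":0.8,"wx":0,"wy":0,"wz":0,"gripper":1},{"tx":0,"ty":0,"tz":1.2,"wx":0,"wy":0,"wz":0,"gripper":1},{"tx":0,"ty":0,"tz":1.6,"wx":0,"wy":0,"wz":0,"gripper":1},{"tx":0,"ty":0,"tz":1.8,"wx":0,"wy":0,"wz":0,"gripper":1},{"tx":0,"ty":0,"tz":1.8,"wx":0,"wy":0,"wz":0,"gripper":1},{"tx":0,"ty":0,"tz":1.8,"wx":0,"wy":0,"wz":0,"gripper":1}]'; python3 look.py e;  python3 - <<'E'
from h import *
p=hk(0.5,-1,-30);plan(p,67.1,34.8,-1)
c=np.load('/tmp/s_e.npz')['frame'];t=np.load('/tmp/t_e.npz')['frame']
cv2.imwrite('pics/le2.png',np.hstack([cv2.resize(c[160:210,260:310,::-1],None,fx=8,fy=8,interpolation=cv2.INTER_CUBIC),cv2.resize(t[130:180,250:300,::-1],None,fx=8,fy=8,interpolation=cv2.INTER_CUBIC)]))
E
```

```text
time: 7.68
tool_pos: [696.6, -58.0, 171.8]
tcp_rot: [1.57, 0.607, 1.172]
contact_force: [-0.5, 0.5, -4.7]
grip_width: 29.2
stand xy 1.0 -0.9 eye above seat0 18.6 az 67.16 F [-0.54  0.5  -4.75] t 7.68 g 29.2
stand xy 1.0 -0.8 eye above seat0 18.7 az 67.16 F [ 0.21  0.05 -4.3 ] t 7.78 g 29.3
-34.779357384183974
t cm [ 2.74 -4.03  0.02] w [ 0.001 -0.001 -0.   ] |t|mm 48.7
```

View pics/le2.png

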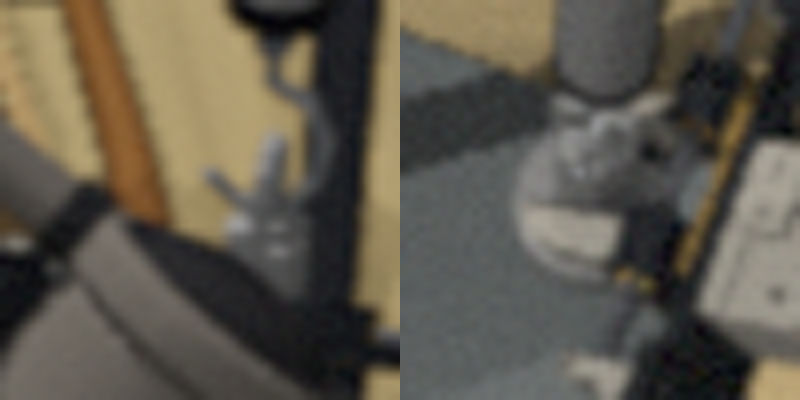

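The eye is threaded on the hook. Now lowering, checking the force as it transfers.

```bash
cat > fz.py <<'E'
from h import *
f=[]
for i in range(8):
    capture('side'); f.append(get_obs()['contact_force'])
f=np.array(f);print('F mean',f.mean(0).round(2),'sd',f.std(0).round(2)); where()
E
python3 -m creep '[{"tx":0.17,"ty":-0.25,"tz":0,"wx":0,"wy":0,"wz":0,"gripper":1},{"tx":0.34,"ty":-0.5,"tz":0,"wx":0,"wy":0,"wz":0,"gripper":1},{"tx":0.51,"ty":-0.75,"tz":0,"wx":0,"wy":0,"wz":0,"gripper":1},{"tx":0.68,"ty":-1,"tz":0,"wx":0,"wy":0,"wz":0,"gripper":1},{"tx":0.85,"ty":-1.23,"tz":0,"wx":0,"wy":0,"wz":0,"gripper":1},{"tx":0.85,"ty":-1.23,"tz":0,"wx":0,"wy":0,"wz":0,"gripper":1},{"tx":0.85,"ty":-1.23,"tz":0,"wx":0,"wy":0,"wz":0,"gripper":1}]'; python3 fz.py
```

```text
time: 8.37
tool_pos: [696.6, -58.0, 156.8]
tcp_rot: [1.57, 0.607, 1.172]
contact_force: [-0.8, 0.9, -5.2]
grip_width: 29.2
F mean [ 0.28 -0.15 -5.19] sd [0.36 0.62 0.37]
stand xy 1.0 -1.0 eye above seat0 3.9 az 67.13 F [ 0.49 -1.3  -4.61] t 8.77 g 29.3
```

```bash
python3 -m creep '[{"tx":0.17,"ty":-0.25,"tz":0,"wx":0,"wy":0,"wz":0,"gripper":1},{"tx":0.34,"ty":-0.5,"tz":0,"wx":0,"wy":0,"wz":0,"gripper":1},{"tx":0.51,"ty":-0.75,"tz":0,"wx":0,"wy":0,"wz":0,"gripper":1},{"tx":0.68,"ty":-1,"tz":0,"wx":0,"wy":0,"wz":0,"gripper":1},{"tx":0.85,"ty":-1.23,"tz":0,"wx":0,"wy":0,"wz":0,"gripper":1},{"tx":0.85,"ty":-1.23,"tz":0,"wx":0,"wy":0,"wz":0,"gripper":1},{"tx":0.85,"ty":-1.23,"tz":0,"wx":0,"wy":0,"wz":0,"gripper":1}]'; python3 fz.py
```

```text
time: 9.35
tool_pos: [696.6, -58.1, 142.0]
tcp_rot: [1.57, 0.607, 1.172]
contact_force: [-0.4, 0.4, -4.0]
grip_width: 29.5
F mean [ 0.12 -0.1  -3.69] sd [0.62 0.56 0.56]
stand xy 0.9 -1.0 eye above seat0 -11.0 az 67.13 F [ 0.35 -1.03 -3.45] t 9.75 g 29.2
```

Matches the model: 0.25 + 0.12·11 = 1.57 N. On down to about -32, then check again.

```bash
python3 -m creep '[{"tx":0.17,"ty":-0.25,"tz":0,"wx":0,"wy":0,"wz":0,"gripper":1},{"tx":0.34,"ty":-0.5,"tz":0,"wx":0,"wy":0,"wz":0,"gripper":1},{"tx":0.51,"ty":-0.75,"tz":0,"wx":0,"wy":0,"wz":0,"gripper":1},{"tx":0.68,"ty":-1,"tz":0,"wx":0,"wy":0,"wz":0,"gripper":1},{"tx":0.85,"ty":-1.23,"tz":0,"wx":0,"wy":0,"wz":0,"gripper":1},{"tx":1.02,"ty":-1.48,"tz":0,"wx":0,"wy":0,"wz":0,"gripper":1},{"tx":1.14,"ty":-1.64,"tz":0,"wx":0,"wy":0,"wz":0,"gripper":1},{"tx":1.14,"ty":-1.64,"tz":0,"wx":0,"wy":0,"wz":0,"gripper":1}]'; python3 fz.py
```

```text
time: 10.42
tool_pos: [696.5, -58.0, 121.7]
tcp_rot: [1.57, 0.607, 1.172]
contact_force: [0.4, 0.2, -1.0]
grip_width: 29.5
F mean [-0.06  0.01 -1.2 ] sd [0.49 0.51 0.42]
stand xy 0.9 -1.1 eye above seat0 -30.9 az 67.13 F [ 0.78 -0.63 -1.29] t 10.82 g 29.1
```

```bash
python3 -m creep '[{"tx":0.12,"ty":-0.17,"tz":0,"wx":0,"wy":0,"wz":0,"gripper":1},{"tx":0.24,"ty":-0.35,"tz":0,"wx":0,"wy":0,"wz":0,"gripper":1},{"tx":0.36,"ty":-0.52,"tz":0,"wx":0,"wy":0,"wz":0,"gripper":1},{"tx":0.48,"ty":-0.7,"tz":0,"wx":0,"wy":0,"wz":0,"gripper":1},{"tx":0.59,"ty":-0.85,"tz":0,"wx":0,"wy":0,"wz":0,"gripper":1},{"tx":0.59,"ty":-0.85,"tz":0,"wx":0,"wy":0,"wz":0,"gripper":1},{"tx":0.59,"ty":-0.85,"tz":0,"wx":0,"wy":0,"wz":0,"gripper":1},{"tx":0.59,"ty":-0.85,"tz":0,"wx":0,"wy":0,"wz":0,"gripper":1}]'; python3 fz.py; python3 fz.py; python3 look.py f;  python3 - <<'E'
from h import *
c=np.load('/tmp/s_f.npz')['frame'];t=np.load('/tmp/t_f.npz')['frame']
cv2.imwrite('pics/lf2.png',np.hstack([cv2.resize(c[150:210,250:310,::-1],None,fx=6.6,fy=6.6,interpolation=cv2.INTER_CUBIC),cv2.resize(t[125:185,250:310,::-1],None,fx=6.6,fy=6.6,interpolation=cv2.INTER_CUBIC)]))
E
```

```text
time: 11.48
tool_pos: [696.7, -58.1, 111.9]
tcp_rot: [1.569, 0.607, 1.172]
contact_force: [0.5, 0.5, -0.2]
grip_width: 29.1
F mean [-0.15  0.03 -0.02] sd [0.45 0.26 0.47]
stand xy 0.9 -1.0 eye above seat0 -41.4 az 67.13 F [-0.54 -0.3  -0.32] t 11.88 g 29.1
F mean [-0.19  0.    0.48] sd [0.51 0.56 0.35]
stand xy 0.9 -1.0 eye above seat0 -41.4 az 67.14 F [-1.43 -0.07  0.88] t 12.28 g 29.1
stand xy 0.9 -1.0 eye above seat0 -41.4 az 67.14 F [-1.43 -0.07  0.88] t 12.28 g 29.1
stand xy 0.9 -1.0 eye above seat0 -41.5 az 67.14 F [ 0.52 -0.24  0.05] t 12.38 g 29.4
-34.78418205141825
```

View pics/lf2.png

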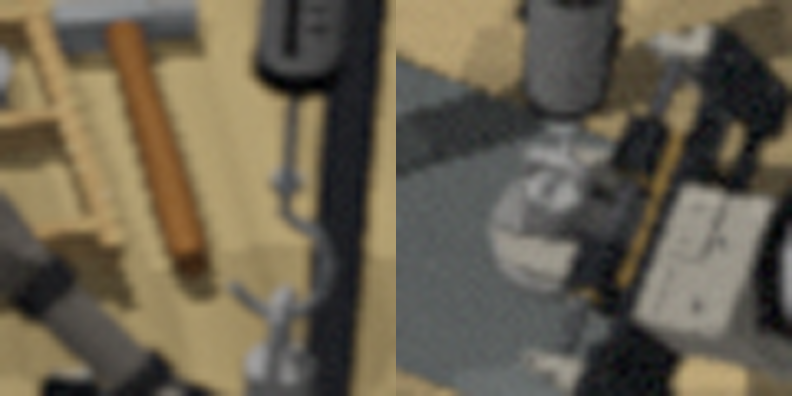

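The spring carries it all (residual about 0.2 N) and the eye sits in the hook's bend at side crop (285,300). Releasing.

```bash
python3 -m creep '[{"tx":0,"ty":0,"tz":0,"wx":0,"wy":0,"wz":0,"gripper":-0.3},{"tx":0,"ty":0,"tz":0,"wx":0,"wy":0,"wz":0,"gripper":-1},{"tx":0,"ty":0,"tz":0,"wx":0,"wy":0,"wz":0,"gripper":-1},{"tx":0,"ty":0,"tz":0,"wx":0,"wy":0,"wz":0,"gripper":-1},{"tx":0,"ty":0,"tz":0,"wx":0,"wy":0,"wz":0,"gripper":-1},{"tx":0,"ty":0,"tz":0,"wx":0,"wy":0,"wz":0,"gripper":-1},{"tx":0,"ty":0,"tz":0,"wx":0,"wy":0,"wz":0,"gripper":-1},{"tx":0,"ty":0,"tz":0,"wx":0,"wy":0,"wz":0,"gripper":-1}]'; python3 look.py g;  python3 - <<'E'
from h import *
c=np.load('/tmp/s_g.npz')['frame'];t=np.load('/tmp/t_g.npz')['frame']
cv2.imwrite('pics/lg2.png',np.hstack([cv2.resize(c[150:230,240:320,::-1],None,fx=5,fy=5,interpolation=cv2.INTER_CUBIC),cv2.resize(t[115:195,250:330,::-1],None,fx=5,fy=5,interpolation=cv2.INTER_CUBIC)]))
E
```

```text
time: 13.05
tool_pos: [696.6, -58.1, 111.8]
tcp_rot: [1.57, 0.607, 1.172]
contact_force: [0.4, -0.4, 0.0]
grip_width: 78.1
stand xy 0.9 -1.0 eye above seat0 -41.4 az 67.14 F [ 0.36 -0.42  0.03] t 13.05 g 78.1
stand xy 0.9 -1.0 eye above seat0 -41.5 az 67.14 F [ 0.17 -0.26  0.07] t 13.15 g 86.1
-34.7822802625506
```

View pics/lg2.png

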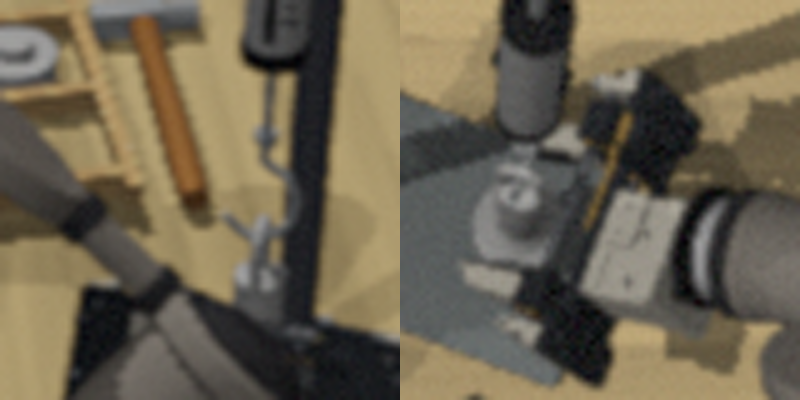

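It hangs free between the open fingers. Waiting for it to be still.

```bash
Z='placeholder'; python3 -m creep '[{"tx":0,"ty":0,"tz":0,"wx":0,"wy":0,"wz":0,"gripper":-1},{"tx":0,"ty":0,"tz":0,"wx":0,"wy":0,"wz":0,"gripper":-1},{"tx":0,"ty":0,"tz":0,"wx":0,"wy":0,"wz":0,"gripper":-1},{"tx":0,"ty":0,"tz":0,"wx":0,"wy":0,"wz":0,"gripper":-1},{"tx":0,"ty":0,"tz":0,"wx":0,"wy":0,"wz":0,"gripper":-1},{"tx":0,"ty":0,"tz":0,"wx":0,"wy":0,"wz":0,"gripper":-1},{"tx":0,"ty":0,"tz":0,"wx":0,"wy":0,"wz":0,"gripper":-1},{"tx":0,"ty":0,"tz":0,"wx":0,"wy":0,"wz":0,"gripper":-1}]' | tail -2
python3 - <<'E'
from h import *
fr=[];
for i in range(30):
    c=capture('side');fr.append(c['frame'][155:235,265:315].astype(float))
fr=np.array(fr)
for i in range(0,30,3): print(i,np.abs(fr[i]-fr[-1]).mean().round(2),end=' ')
print(); print(np.abs(fr[-1]-fr[-2]).max()); where()
E
```

```text
contact_force: [0.1, -0.2, 0.2]
grip_width: 91.7
0 1.42 3 1.41 6 1.4 9 1.43 12 1.47 15 1.47 18 1.45 21 1.42 24 1.42 27 1.39 
14.0
stand xy 0.9 -1.0 eye above seat0 -41.5 az 67.14 F [ 0.01  0.49 -0.2 ] t 15.32 g 92.1
```

Only image noise is left, so it is still. A few more seconds of hanging, and a check on where the casting sits now.

Run:
```python
from h import *
fr=[]
for i in range(60):
    c=capture('side');fr.append(c['frame'][155:235,265:315].astype(float))
print([np.abs(fr[i]-fr[-1]).mean().round(2) for i in range(0,60,8)]); 
a=np.mean(fr[:15],0);b=np.mean(fr[-15:],0);print('avg diff',np.abs(a-b).mean().round(2),np.abs(a-b).max())
T=capture('top');np.savez('/tmp/t_h.npz',**T);np.savez('/tmp/s_h.npz',**c);where()
for nm,c in(('s',c),('t',T)):
    X=world(c);D=X[...,:2]-H;L=np.stack([D@sx,D@sy,X[...,2]-263],-1)
    m=(abs(L[...,0])<25)&(abs(L[...,1])<15)&(L[...,2]>-72)&(L[...,2]<-28);q=L[m];print(nm,len(q),q.min(0).round(),q.max(0).round(),q.mean(0).round(1))
cv2.imwrite('pics/h.png',np.hstack([cv2.resize(np.load('/tmp/s_h.npz')['frame'][150:230,240:320,::-1],None,fx=5,fy=5,interpolation=cv2.INTER_CUBIC),cv2.resize(T['frame'][115:195,250:330,::-1],None,fx=5,fy=5,interpolation=cv2.INTER_CUBIC)]))
```

```text
[np.float64(1.4), np.float64(1.43), np.float64(1.39), np.float64(1.39), np.float64(1.38), np.float64(1.39), np.float64(1.39), np.float64(1.37)]
avg diff 0.39 8.799999999999997
stand xy 0.9 -1.0 eye above seat0 -41.5 az 67.14 F [-0.24  0.12  0.18] t 18.37 g 91.4
s 99 [-21. -13. -72.] [ 15.  15. -30.] [ -5.   -0.6 -54.1]
t 67 [-16. -12. -72.] [ 17.  15. -30.] [  0.    2.9 -49.4]
```

View pics/h.png

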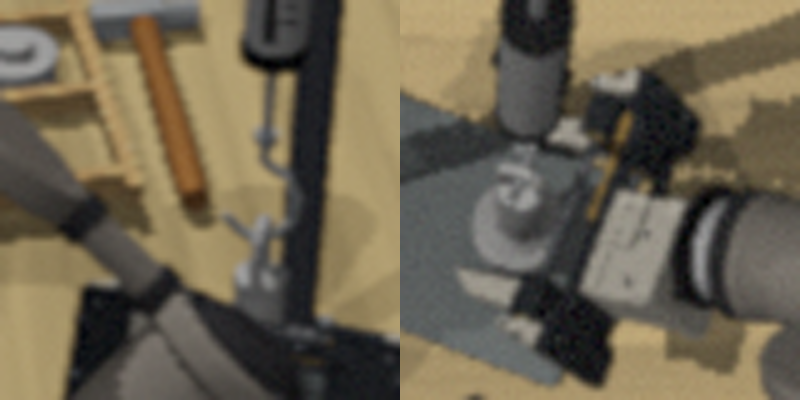

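It has hung still and untouched for about 5 s. Gripping again at the same place.

```bash
python3 -m creep '[{"tx":0,"ty":0,"tz":0,"wx":0,"wy":0,"wz":0,"gripper":0},{"tx":0,"ty":0,"tz":0,"wx":0,"wy":0,"wz":0,"gripper":0.1},{"tx":0,"ty":0,"tz":0,"wx":0,"wy":0,"wz":0,"gripper":0.2},{"tx":0,"ty":0,"tz":0,"wx":0,"wy":0,"wz":0,"gripper":0.2},{"tx":0,"ty":0,"tz":0,"wx":0,"wy":0,"wz":0,"gripper":0.2},{"tx":0,"ty":0,"tz":0,"wx":0,"wy":0,"wz":0,"gripper":0.2},{"tx":0,"ty":0,"tz":0,"wx":0,"wy":0,"wz":0,"gripper":0.25},{"tx":0,"ty":0,"tz":0,"wx":0,"wy":0,"wz":0,"gripper":0.25}]'; python3 -m creep '[{"tx":0,"ty":0,"tz":0,"wx":0,"wy":0,"wz":0,"gripper":0.28},{"tx":0,"ty":0,"tz":0,"wx":0,"wy":0,"wz":0,"gripper":0.32},{"tx":0,"ty":0,"tz":0,"wx":0,"wy":0,"wz":0,"gripper":0.36},{"tx":0,"ty":0,"tz":0,"wx":0,"wy":0,"wz":0,"gripper":0.4},{"tx":0,"ty":0,"tz":0,"wx":0,"wy":0,"wz":0,"gripper":0.6},{"tx":0,"ty":0,"tz":0,"wx":0,"wy":0,"wz":0,"gripper":1},{"tx":0,"ty":0,"tz":0,"wx":0,"wy":0,"wz":0,"gripper":1},{"tx":0,"ty":0,"tz":0,"wx":0,"wy":0,"wz":0,"gripper":1}]'; python3 fz.py
```

```text
time: 19.03
tool_pos: [696.6, -58.1, 111.7]
tcp_rot: [1.57, 0.607, 1.172]
contact_force: [-0.0, 0.4, -0.1]
grip_width: 43.2
time: 19.7
tool_pos: [696.6, -58.1, 111.7]
tcp_rot: [1.57, 0.607, 1.172]
contact_force: [0.8, -0.7, -0.2]
grip_width: 29.3
F mean [-0.2  -0.05 -0.31] sd [0.67 0.71 0.66]
stand xy 0.9 -1.0 eye above seat0 -41.4 az 67.14 F [-1.29 -1.45  0.04] t 20.1 g 29.8
```

```bash
python3 -m creep '[{"tx":-0.17,"ty":0.25,"tz":0,"wx":0,"wy":0,"wz":0,"gripper":1},{"tx":-0.46,"ty":0.66,"tz":0,"wx":0,"wy":0,"wz":0,"gripper":1},{"tx":-0.8,"ty":1.15,"tz":0,"wx":0,"wy":0,"wz":0,"gripper":1},{"tx":-1.14,"ty":1.64,"tz":0,"wx":0,"wy":0,"wz":0,"gripper":1},{"tx":-1.48,"ty":2.14,"tz":0,"wx":0,"wy":0,"wz":0,"gripper":1},{"tx":-1.71,"ty":2.46,"tz":0,"wx":0,"wy":0,"wz":0,"gripper":1},{"tx":-1.71,"ty":2.46,"tz":0,"wx":0,"wy":0,"wz":0,"gripper":1}]'; python3 fz.py
```

```text
time: 20.68
tool_pos: [696.9, -58.3, 142.8]
tcp_rot: [1.568, 0.608, 1.171]
contact_force: [0.8, 0.1, -2.8]
grip_width: 29.3
F mean [ 0.1  -0.06 -3.41] sd [0.45 0.37 0.75]
stand xy 0.9 -0.9 eye above seat0 -11.9 az 67.16 F [ 0.75  0.52 -1.76] t 21.08 g 29.5
```

```bash
python3 -m creep '[{"tx":-0.17,"ty":0.25,"tz":0,"wx":0,"wy":0,"wz":0,"gripper":1},{"tx":-0.46,"ty":0.66,"tz":0,"wx":0,"wy":0,"wz":0,"gripper":1},{"tx":-0.8,"ty":1.15,"tz":0,"wx":0,"wy":0,"wz":0,"gripper":1},{"tx":-1.14,"ty":1.64,"tz":0,"wx":0,"wy":0,"wz":0,"gripper":1},{"tx":-1.48,"ty":2.14,"tz":0,"wx":0,"wy":0,"wz":0,"gripper":1},{"tx":-1.63,"ty":2.35,"tz":0,"wx":0,"wy":0,"wz":0,"gripper":1},{"tx":-1.63,"ty":2.35,"tz":0,"wx":0,"wy":0,"wz":0,"gripper":1}]'; python3 fz.py; python3 look.py i;  python3 - <<'E'
from h import *
c=np.load('/tmp/s_i.npz')['frame'];t=np.load('/tmp/t_i.npz')['frame']
cv2.imwrite('pics/li2.png',np.hstack([cv2.resize(c[160:210,260:310,::-1],None,fx=8,fy=8,interpolation=cv2.INTER_CUBIC),cv2.resize(t[130:180,250:300,::-1],None,fx=8,fy=8,interpolation=cv2.INTER_CUBIC)]))
E
```

```text
time: 21.67
tool_pos: [696.9, -58.2, 171.5]
tcp_rot: [1.567, 0.607, 1.171]
contact_force: [-0.6, 0.1, -5.5]
grip_width: 28.9
F mean [ 0.17  0.07 -5.08] sd [0.46 0.51 0.52]
stand xy 0.9 -0.9 eye above seat0 16.8 az 67.16 F [ 0.67 -0.31 -6.06] t 22.07 g 29.0
stand xy 0.9 -0.9 eye above seat0 16.8 az 67.16 F [ 0.67 -0.31 -6.06] t 22.07 g 29.0
stand xy 0.9 -0.9 eye above seat0 16.9 az 67.15 F [ 0.18 -0.03 -5.  ] t 22.17 g 29.3
-34.77989612117542
```

View pics/li2.png

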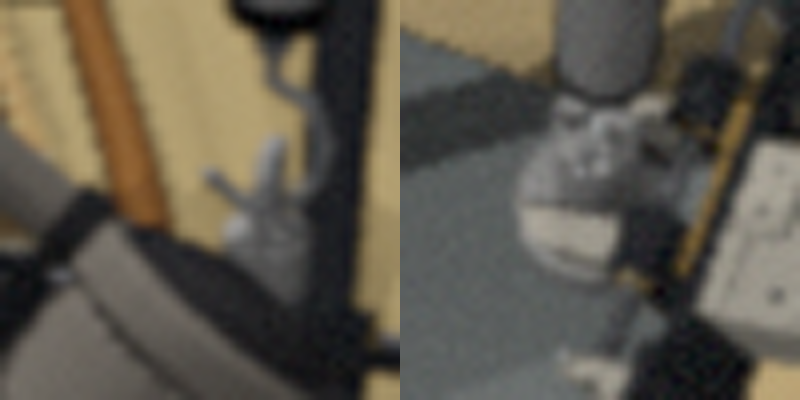

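The balance is back at zero with the eye lifted clear of the seat. Backing out along stand +y.

```bash
python3 -m creep '[{"tx":-0.1,"ty":0.15,"tz":-0.1,"wx":0,"wy":0,"wz":0,"gripper":1},{"tx":-0.1,"ty":0.15,"tz":-0.5,"wx":0,"wy":0,"wz":0,"gripper":1},{"tx":-0.1,"ty":0.15,"tz":-1,"wx":0,"wy":0,"wz":0,"gripper":1},{"tx":-0.1,"ty":0.15,"tz":-1.5,"wx":0,"wy":0,"wz":0,"gripper":1},{"tx":-0.1,"ty":0.15,"tz":-2,"wx":0,"wy":0,"wz":0,"gripper":1},{"tx":-0.1,"ty":0.15,"tz":-2.5,"wx":0,"wy":0,"wz":0,"gripper":1},{"tx":-0.1,"ty":0.15,"tz":-3,"wx":0,"wy":0,"wz":0,"gripper":1},{"tx":-0.1,"ty":0.15,"tz":-3.5,"wx":0,"wy":0,"wz":0,"gripper":1}]'; python3 -m creep '[{"tx":0,"ty":0,"tz":-1,"wx":0,"wy":0,"wz":0,"gripper":1},{"tx":0,"ty":0,"tz":-2.5,"wx":0,"wy":0,"wz":0,"gripper":1},{"tx":0,"ty":0,"tz":-4,"wx":0,"wy":0,"wz":0,"gripper":1},{"tx":0,"ty":0,"tz":-5,"wx":0,"wy":0,"wz":0,"gripper":1},{"tx":0,"ty":0,"tz":-5,"wx":0,"wy":0,"wz":0,"gripper":1},{"tx":0,"ty":0,"tz":-5,"wx":0,"wy":0,"wz":0,"gripper":1}]'; python3 look.py j
python3 - <<'E'
from h import *
c=cap('side','j.png')
E
```

```text
time: 22.83
tool_pos: [663.8, -44.3, 172.2]
tcp_rot: [1.57, 0.607, 1.172]
contact_force: [0.0, -0.4, -5.0]
grip_width: 29.2
time: 23.33
tool_pos: [618.3, -25.2, 172.5]
tcp_rot: [1.569, 0.607, 1.171]
contact_force: [0.2, 0.3, -4.3]
grip_width: 29.1
stand xy 0.8 84.0 eye above seat0 19.3 az 67.07 F [ 0.16  0.33 -4.3 ] t 23.33 g 29.1
stand xy 0.7 83.3 eye above seat0 19.1 az 67.06 F [ 0.85 -0.53 -5.06] t 23.43 g 29.4
-34.79736392524217
```

View pics/j.png

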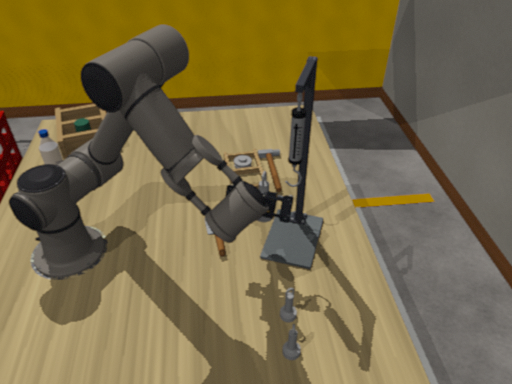

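View pics/l_j.png

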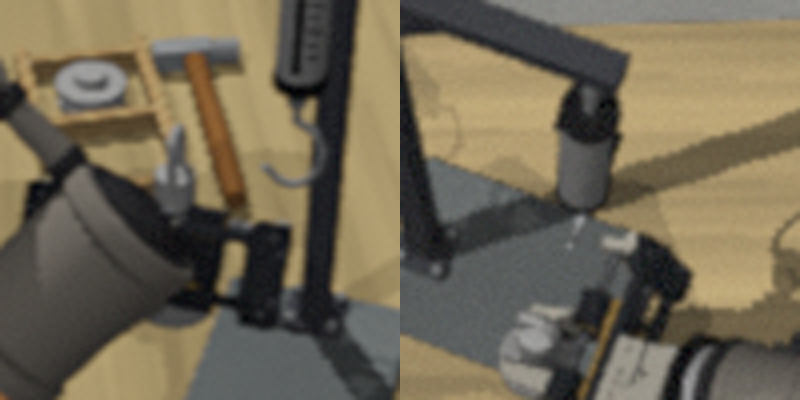

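The casting is off and the hook hangs free. I'll go via a waypoint farther to stand +y, so the wide gripper body clears the hook and the upright.

Run:
```python
from h import *
plan(hk(0,180,22),67.1,34.8,-1); print(hk(0,180,22),'bay axis in stand',sf([590.5,277.5]))
```

```text
t cm [-0.23  0.23 -9.67] w [ 0.002  0.    -0.   ] |t|mm 96.8
[529.5515226   11.47339605 175.2       ] bay axis in stand [284.9 227.4]
```

```bash
python3 -m creep '[{"tx":-0.2,"ty":0.2,"tz":-1,"wx":0,"wy":0,"wz":0,"gripper":1},{"tx":-0.2,"ty":0.2,"tz":-3,"wx":0,"wy":0,"wz":0,"gripper":1},{"tx":-0.2,"ty":0.2,"tz":-5.5,"wx":0,"wy":0,"wz":0,"gripper":1},{"tx":-0.2,"ty":0.2,"tz":-8,"wx":0,"wy":0,"wz":0,"gripper":1},{"tx":-0.2,"ty":0.2,"tz":-9.5,"wx":0,"wy":0,"wz":0,"gripper":1},{"tx":-0.2,"ty":0.2,"tz":-9.7,"wx":0,"wy":0,"wz":0,"gripper":1},{"tx":-0.2,"ty":0.2,"tz":-9.7,"wx":0,"wy":0,"wz":0,"gripper":1}]'
python3 - <<'E'
from h import *
where();st(); plan(hk(284.9,227.4,10),67.1,34.8,-1)
E
```

```text
time: 24.07
tool_pos: [529.0, 11.8, 175.0]
tcp_rot: [1.569, 0.607, 1.17]
contact_force: [0.2, -0.6, -4.9]
grip_width: 29.0
stand xy 0.1 180.7 eye above seat0 21.8 az 67.06 F [ 0.23 -0.61 -4.92] t 24.07 g 29.0
t 24.07 p [529.   11.8 175. ] x [ 0.32   0.756 -0.571] z [ 0.921 -0.389  0.002] q [-0.65   0.516  1.863  0.974  1.295 -0.804] F [ 0.23 -0.61 -4.92] g 29.0
t cm [24.06 15.29 -4.66] w [ 0.002  0.001 -0.   ] |t|mm 288.8
```

```bash
python3 -m creep '[{"tx":1.2,"ty":0.8,"tz":-0.2,"wx":0,"wy":0,"wz":0,"gripper":1},{"tx":3.6,"ty":2.3,"tz":-0.7,"wx":0,"wy":0,"wz":0,"gripper":1},{"tx":6.6,"ty":4.2,"tz":-1.3,"wx":0,"wy":0,"wz":0,"gripper":1},{"tx":9.8,"ty":6.2,"tz":-1.9,"wx":0,"wy":0,"wz":0,"gripper":1},{"tx":13,"ty":8.3,"tz":-2.5,"wx":0,"wy":0,"wz":0,"gripper":1},{"tx":16,"ty":10.2,"tz":-3.1,"wx":0,"wy":0,"wz":0,"gripper":1},{"tx":18.5,"ty":11.8,"tz":-3.6,"wx":0,"wy":0,"wz":0,"gripper":1},{"tx":20.5,"ty":13,"tz":-4,"wx":0,"wy":0,"wz":0,"gripper":1}]';  python3 - <<'E'
from h import *
where();st(); plan(hk(284.9,227.4,-40),67.1,34.8,-1)
E
```

```text
time: 24.73
tool_pos: [587.1, 253.8, 164.7]
tcp_rot: [1.569, 0.606, 1.172]
contact_force: [-0.4, -0.5, -4.7]
grip_width: 29.2
stand xy 245.6 221.2 eye above seat0 11.5 az 67.17 F [-0.45 -0.45 -4.73] t 24.73 g 29.2
t 24.73 p [587.1 253.8 164.7] x [ 0.319  0.758 -0.57 ] z [ 0.922 -0.387  0.002] q [-0.132  0.537  1.867  1.297  0.968 -0.665] F [-0.45 -0.45 -4.73] g 29.2
t cm [ 6.17 -2.   -0.61] w [ 0.003 -0.001 -0.001] |t|mm 65.1
```

```bash
python3 -m creep '[{"tx":2,"ty":0,"tz":-0.2,"wx":0,"wy":0,"wz":0,"gripper":1},{"tx":4,"ty":-1,"tz":-0.4,"wx":0,"wy":0,"wz":0,"gripper":1},{"tx":5.5,"ty":-1.8,"tz":-0.6,"wx":0,"wy":0,"wz":0,"gripper":1},{"tx":6.1,"ty":-2,"tz":-0.6,"wx":0,"wy":0,"wz":0,"gripper":1},{"tx":6.1,"ty":-2,"tz":-0.6,"wx":0,"wy":0,"wz":0,"gripper":1},{"tx":6.1,"ty":-2,"tz":-0.6,"wx":0,"wy":0,"wz":0,"gripper":1}]';  python3 - <<'E'
from h import *
where(); plan(hk(284.9,227.4,-40),67.1,34.8,-1)
c=cap('side');t=cap('top');np.savez('/tmp/t_k.npz',**t);np.savez('/tmp/s_k.npz',**c)
cv2.imwrite('pics/k.png',np.hstack([cv2.resize(c['frame'][120:220,200:300,::-1],None,fx=4,fy=4),cv2.resize(t['frame'][130:230,120:220,::-1],None,fx=4,fy=4)]))
E
```

```text
time: 25.23
tool_pos: [596.2, 289.0, 113.5]
tcp_rot: [1.57, 0.607, 1.171]
contact_force: [0.3, -0.3, -5.2]
grip_width: 29.5
stand xy 281.6 226.6 eye above seat0 -39.7 az 67.12 F [ 0.31 -0.27 -5.24] t 25.23 g 29.5
t cm [ 0.28  0.17 -0.08] w [ 0.001 -0.    -0.001] |t|mm 3.4
```

View pics/k.png

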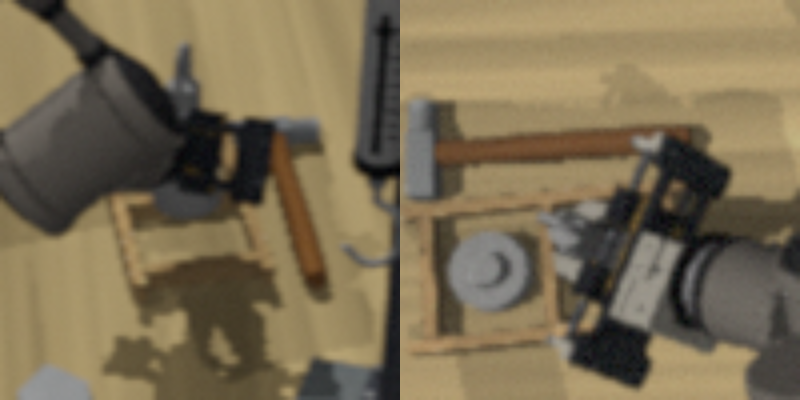

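```bash
python3 -m creep '[{"tx":0.5,"ty":-0.5,"tz":0,"wx":0,"wy":0,"wz":0,"gripper":1},{"tx":1.1,"ty":-1.3,"tz":-0.08,"wx":0,"wy":0,"wz":0,"gripper":1},{"tx":1.7,"ty":-2.1,"tz":-0.08,"wx":0,"wy":0,"wz":0,"gripper":1},{"tx":2.3,"ty":-2.9,"tz":-0.08,"wx":0,"wy":0,"wz":0,"gripper":1},{"tx":2.8,"ty":-3.6,"tz":-0.08,"wx":0,"wy":0,"wz":0,"gripper":1},{"tx":3.2,"ty":-4.1,"tz":-0.08,"wx":0,"wy":0,"wz":0,"gripper":1},{"tx":3.4,"ty":-4.35,"tz":-0.08,"wx":0,"wy":0,"wz":0,"gripper":1},{"tx":3.4,"ty":-4.35,"tz":-0.08,"wx":0,"wy":0,"wz":0,"gripper":1}]'; python3 fz.py
python3 - <<'E'
from h import *
c=cap('side');t=cap('top');np.savez('/tmp/t_k.npz',**t);np.savez('/tmp/s_k.npz',**c)
cv2.imwrite('pics/k2.png',np.hstack([cv2.resize(c['frame'][120:220,200:300,::-1],None,fx=4,fy=4),cv2.resize(t['frame'][130:230,120:220,::-1],None,fx=4,fy=4)]))
p,r,o=pose();print('underside',p[2]-45.2)
E
```

```text
time: 26.0
tool_pos: [595.9, 292.1, 57.5]
tcp_rot: [1.571, 0.607, 1.172]
contact_force: [0.4, -1.1, -5.6]
grip_width: 29.2
F mean [ 0.01  0.35 -5.43] sd [0.33 0.46 0.5 ]
stand xy 284.5 228.0 eye above seat0 -94.7 az 67.12 F [ 0.3   0.72 -5.61] t 26.4 g 29.4
underside 13.191485804562078
```

View pics/k2.png

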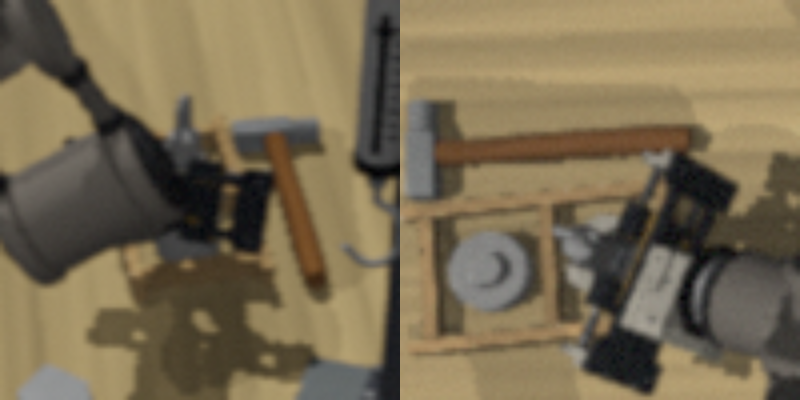

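The foot is inside the bay walls, 3 mm off the floor. Easing down.

```bash
python3 -m creep '[{"tx":0.06,"ty":-0.08,"tz":0,"wx":0,"wy":0,"wz":0,"gripper":1},{"tx":0.11,"ty":-0.17,"tz":0,"wx":0,"wy":0,"wz":0,"gripper":1},{"tx":0.17,"ty":-0.25,"tz":0,"wx":0,"wy":0,"wz":0,"gripper":1},{"tx":0.17,"ty":-0.25,"tz":0,"wx":0,"wy":0,"wz":0,"gripper":1},{"tx":0.17,"ty":-0.25,"tz":0,"wx":0,"wy":0,"wz":0,"gripper":1}]'; python3 fz.py;python3 -c "
from h import *
print(pose()[0][2]-45.2)"
```

```text
time: 26.92
tool_pos: [595.9, 292.2, 55.1]
tcp_rot: [1.57, 0.607, 1.172]
contact_force: [0.3, 0.1, -3.8]
grip_width: 29.6
F mean [ 0.27 -0.13 -4.67] sd [0.46 0.71 0.29]
stand xy 284.4 228.1 eye above seat0 -98.1 az 67.14 F [ 0.35 -1.3  -4.73] t 27.32 g 29.3
9.88857494224662
```

Starting to touch (load dropping). A little further.

```bash
python3 -m creep '[{"tx":0.03,"ty":-0.04,"tz":0,"wx":0,"wy":0,"wz":0,"gripper":1},{"tx":0.06,"ty":-0.08,"tz":0,"wx":0,"wy":0,"wz":0,"gripper":1},{"tx":0.06,"ty":-0.08,"tz":0,"wx":0,"wy":0,"wz":0,"gripper":1},{"tx":0.06,"ty":-0.08,"tz":0,"wx":0,"wy":0,"wz":0,"gripper":1}]'; python3 fz.py;python3 -c "
from h import *
print(pose()[0][2]-45.2)"
```

```text
time: 27.65
tool_pos: [596.2, 292.3, 55.0]
tcp_rot: [1.569, 0.606, 1.171]
contact_force: [-2.4, -3.9, 3.8]
grip_width: 29.3
F mean [-2.78 -4.04  5.41] sd [0.58 0.46 0.68]
stand xy 284.7 227.9 eye above seat0 -98.2 az 67.11 F [-2.4  -4.2   5.38] t 28.05 g 29.6
9.75460844922037
```

Seated with light over-press. I'll back off slightly and release.

```bash
python3 -m creep '[{"tx":-0.03,"ty":0.045,"tz":0,"wx":0,"wy":0,"wz":0,"gripper":1},{"tx":-0.03,"ty":0.045,"tz":0,"wx":0,"wy":0,"wz":0,"gripper":1},{"tx":-0.03,"ty":0.045,"tz":0,"wx":0,"wy":0,"wz":0,"gripper":1}]'; python3 -m creep '[{"tx":0,"ty":0,"tz":0,"wx":0,"wy":0,"wz":0,"gripper":0},{"tx":0,"ty":0,"tz":0,"wx":0,"wy":0,"wz":0,"gripper":-0.5},{"tx":0,"ty":0,"tz":0,"wx":0,"wy":0,"wz":0,"gripper":-1},{"tx":0,"ty":0,"tz":0,"wx":0,"wy":0,"wz":0,"gripper":-1},{"tx":0,"ty":0,"tz":0,"wx":0,"wy":0,"wz":0,"gripper":-1},{"tx":0,"ty":0,"tz":0,"wx":0,"wy":0,"wz":0,"gripper":-1},{"tx":0,"ty":0,"tz":0,"wx":0,"wy":0,"wz":0,"gripper":-1},{"tx":0,"ty":0,"tz":0,"wx":0,"wy":0,"wz":0,"gripper":-1}]'
python3 - <<'E'
from h import *
c=cap('side');t=cap('top')
cv2.imwrite('pics/k3.png',np.hstack([cv2.resize(c['frame'][120:220,200:300,::-1],None,fx=4,fy=4),cv2.resize(t['frame'][130:230,120:220,::-1],None,fx=4,fy=4)]))
st()
E
```

```text
time: 28.3
tool_pos: [596.1, 292.3, 54.9]
tcp_rot: [1.569, 0.607, 1.171]
contact_force: [-1.1, -3.2, 3.6]
grip_width: 29.2
time: 28.97
tool_pos: [595.9, 292.3, 54.6]
tcp_rot: [1.57, 0.607, 1.172]
contact_force: [-0.2, 0.2, -0.3]
grip_width: 78.0
t 29.07 p [595.9 292.2  54.6] x [ 0.319  0.757 -0.57 ] z [ 0.922 -0.388  0.001] q [-0.05   0.758  1.878  1.53   0.883 -0.941] F [-0.66  0.14 -0.5 ] g 85.9
```

View pics/k3.png

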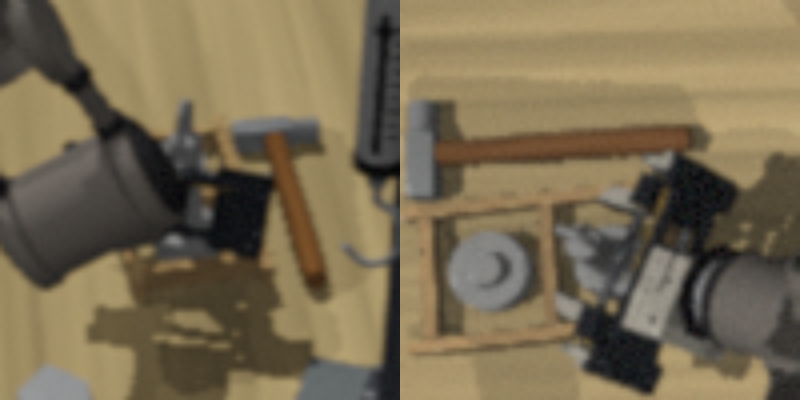

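Released and standing. Retracting straight back along the fingers.

```bash
python3 -m creep '[{"tx":-1,"ty":0,"tz":0,"wx":0,"wy":0,"wz":0,"gripper":-1},{"tx":-3,"ty":0,"tz":0,"wx":0,"wy":0,"wz":0,"gripper":-1},{"tx":-5.5,"ty":0,"tz":0,"wx":0,"wy":0,"wz":0,"gripper":-1},{"tx":-8.5,"ty":0,"tz":0,"wx":0,"wy":0,"wz":0,"gripper":-1},{"tx":-11.5,"ty":0,"tz":0,"wx":0,"wy":0,"wz":0,"gripper":-1},{"tx":-14,"ty":0,"tz":0,"wx":0,"wy":0,"wz":0,"gripper":-1},{"tx":-16,"ty":0,"tz":0,"wx":0,"wy":0,"wz":0,"gripper":-1},{"tx":-16,"ty":0,"tz":0,"wx":0,"wy":0,"wz":0,"gripper":-1}]'; python3 -m creep '[{"tx":0,"ty":2,"tz":-2,"wx":0,"wy":0,"wz":0,"gripper":-1},{"tx":0,"ty":4,"tz":-4,"wx":0,"wy":0,"wz":0,"gripper":-1},{"tx":0,"ty":6,"tz":-6,"wx":0,"wy":0,"wz":0,"gripper":-1},{"tx":0,"ty":7,"tz":-8,"wx":0,"wy":0,"wz":0,"gripper":-1},{"tx":0,"ty":7,"tz":-9,"wx":0,"wy":0,"wz":0,"gripper":-1},{"tx":0,"ty":7,"tz":-9,"wx":0,"wy":0,"wz":0,"gripper":-1}]'
python3 - <<'E'
from h import *
c=cap('side');t=cap('top');st()
cv2.imwrite('pics/z.png',np.hstack([cv2.resize(c['frame'][100:220,200:320,::-1],None,fx=3.3,fy=3.3),cv2.resize(t['frame'][80:230,115:265,::-1],None,fx=2.64,fy=2.64)]))
for nm,c in(('s',c),('t',t)):
    X=world(c)
    for a,b in((20,38),(55,130),(135,176)):
        q=X[np.all((X>[545,225,a])&(X<[636,318,b]),-1)]
        if len(q)>4: print(nm,a,b,len(q),((q.min(0)+q.max(0))/2).round(1),q.mean(0).round(1))
    q=X[np.all((X>[545,225,90])&(X<[636,318,200]),-1)];print('top z',q[:,2].max())
    D=X[...,:2]-H;L=np.stack([D@sx,D@sy,X[...,2]-263],-1)
    h=L[(abs(L[...,0])<20)&(abs(L[...,1])<30)&(L[...,2]>-15)&(L[...,2]<30)];print('hook z min',h[:,2].min())
E
```

```text
time: 29.73
tool_pos: [545.3, 168.3, 148.1]
tcp_rot: [1.565, 0.607, 1.166]
contact_force: [1.3, -0.2, -0.1]
grip_width: 91.7
time: 30.23
tool_pos: [475.1, 244.1, 203.1]
tcp_rot: [1.57, 0.608, 1.175]
contact_force: [-0.2, 0.4, -0.2]
grip_width: 91.6
t 30.33 p [477.6 242.7 202.9] x [ 0.319  0.756 -0.571] z [ 0.922 -0.388  0.001] q [-0.199  0.317  2.12   1.275  0.999 -0.717] F [-0.11 -0.16  0.31] g 91.9
s 20 38 126 [589.5 264.9  29.3] [593.4 246.9  30.5]
s 55 130 134 [588.2 266.5  92.5] [588.1 264.7  93.2]
s 135 176 55 [589.2 268.4 155.3] [589.3 271.6 151.4]
top z 175.10778913941704
hook z min -3.3918943833917865
t 20 38 166 [595.4 265.2  29.1] [590.1 256.4  33.2]
t 55 130 59 [586.5 273.5  92.6] [582.5 268.   94. ]
t 135 176 49 [589.6 274.6 154.4] [588.2 272.5 155.7]
top z 173.7235121812564
hook z min -3.452602984935538
```

View pics/z.png

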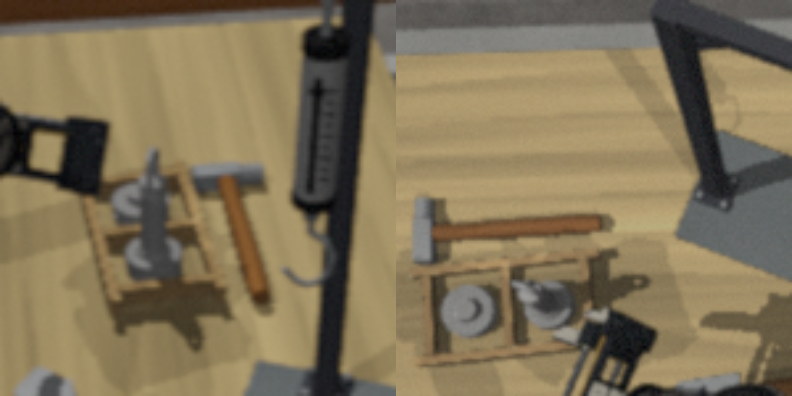

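The casting stands upright in the bay: its top is at z≈174, against an expected 173, and its axis is about 5 mm from the bay centre. The hook is back at its unloaded height, and the pulley, hammer and trowel look unmoved. Handing in.

```bash
python3 -c "
from plant import *
print(close_job())"
```

```text
the job is handed in; nothing more can be done
None
```

I weighed the large casting on the spring balance and stood it in the empty tray bay. The job is handed in, at about 30 s of the 72 s allowed. The hand-in gives no verdict.

- **Weighing:** I hung the casting by its eye and lowered it about 41 mm until the spring carried its full weight, about 5.2 N (0.53 kg). Released, it hung untouched for about 5 s. The pictures showed only image noise in that time, with no movement.
- **Taking it off:** I gripped it again, lifted until the spring was unloaded, backed it out of the hook and carried it round the stand to the tray.
- **Last checks:**
  - The casting's top is at about 174 mm, where 173 mm is expected for standing on the bay floor.
  - Its axis is about 5 mm from the bay centre.
  - The hook is back at its unloaded height within about 1 mm.
  - The gripper is clear of everything.
  - The pulley and hammer look unmoved in the last picture. The trowel is only partly in view there and I did not measure any of the three.

**Disagreements:**
- When setting the casting down, I pressed it into the floor with about 10 N for a moment, then eased off and released.
- The two cameras disagreed by a few millimetres, up to about 7 mm, on the casting's final position. That is well inside the 35 mm allowed.

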